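# Turn the culture dishes over into the warmer

### The arm

A 6-joint arm with a two-finger parallel gripper is mounted at the origin on a cart in front of the work surface, level with it; the furniture and walls round the work are solid. World frame = base frame: x ahead of the robot, y to its left, z up, the work surface at z = 0. Lengths are in mm, angles in rad, forces in N, time in s.
With the tool pointing down it reaches from about 400 to 925 mm from the base axis. Payload 12.5 kg.
Tool frame: the origin (TCP) lies at the very end of the fingers, on their centre line; the grasp point (between the pads) lies env.grip_point_offset behind it (env.grip_point_offset is the distance from the TCP to the grasp point, in mm); y points along the fingers, z is the direction in which the jaws open and shut, and the axes are right-handed (so a half turn about y gives the same grasp; the last joint's range is limited). The gripper opens to 95 mm and grips with 3 to 60 N. Pads are 20 mm wide; open, the fingers measure 119 mm over their backs; the gripper's body (75 mm by 180 mm) begins 59 mm behind the grasp point.
Start: joints at [-1.237, 0.491, 1.559, -0, 1.092, -0.106], TCP at [266.123, -565.531, 214.661] pointing down, gripper open.
Joint ranges: [-3.1, 3.1], [-0.84, 2.19], [0.05, 2.79], [-1.13, 4.28], [0.06, 2.93], [-2.69, 2.69]. Speed limits (rad/s): [2.22, 2.22, 2.79, 3.14, 3.14, 3.14].

### API

Orientations are given as [roll, pitch, yaw] about the fixed x, y, z axes, in that order (R = Rz(yaw) Ry(pitch) Rx(roll)).
In Python, from cell import readout, read_camera, env, nets gives the robot as it stands.
- The arm moves only by the tool apply_moves, never from a script. Its argument "increments" is a list of rows, each a list of 3 entries, a list of its own where there are three numbers: the shift along the tool's x, y, z in cm, then the turn, a rotation vector about the tool's x, y, z in degrees, then the finger opening in cm, from 0 to 9.51. A call has exactly 5 rows; each row shifts and turns the pose as measured when the row begins, along the tool's axes as they then stand; what a row does not reach is not made up. A row lasts 1/8 s, in which the tool goes at most 62.5 mm and 10.7 degrees, less where a joint would pass 70% of its speed; a pose out of reach is approached as far as the arm can. A call with a gripper value outside its range is refused whole. The fingers move at their own pace and stop on an object; the grip force is fixed at half the most. Time passes only in rows, so rows that do not move let the fingers close, or fill a call up. It gives the time, the measured TCP pose, the force and the opening at its end, in the units of the state.
- readout.state(): the state, without advancing time (a new reading comes with each control period).
- read_camera(name): name is "side" or "top"; returns a dict with "img" (480x640x3 uint8, red, green, blue), "vfov" (degrees; the focal length in pixels is half the picture's height over the tangent of half this angle, whatever the lens; pixels are square), "cx", "cy" (the principal point, pixels), "rvec" (rotation vector, rad) and "tvec" (3), from world to camera coordinates, as OpenCV has them. Camera axes: x right, y down, z forward; pixel columns grow to the right and rows downward; lengths in mm; the calibration is good to about 2 mm. A picture is of the moment at which its call begins. There is no depth.
- env.job_done(): hands the job in, once; it reports no verdict.
Trained networks look in a picture, given as the dict that the camera call returned (one of the last four; its "shot" number tells which), for a name from the list of things; names that differ only in an ending like _2 or _b are one class to them, and where a whole thing is asked for, a point or a joint stands for the part that bears it (a point fixed in the world has none). Each returns a list of dicts, best first, with "confidence" (0 to 1); they miss things now and then, are a little off and sometimes report something else, mostly with a low value. They report only what shows in the picture. A call takes as long as a camera call. They do not tell look-alikes from the thing itself.
- nets.look_for(picture, thing): "point" ([x, y, z] in mm, in the coordinates of the camera as it stood for that picture, good to about 4 mm: the middle of the surface that is visible of it).
- nets.mark_of(picture, thing): "point" ([x, y, z] in mm, in the coordinates of the camera as it stood for that picture, good to about 4 mm: a listed point, or the origin of a listed thing).
The state is a dict: "t": time; "joints": joint angles; "qvel": joint speeds; "tau": joint torques, N m; "eef_pos": TCP position; "tcp_rot": TCP orientation; "ft_force": force on the tool from outside, world axes, zero at the start; "moment": the same for the moment, N m; "opening": opening from 0.0 (shut) to 1.0 (fully open).
Only numpy, scipy, OpenCV 4.12 (cv2) and the standard library are available. Lean on these libraries where they do the work, as an engineer would, in place of code of your own. Each camera call takes 0.05 s, during which the arm holds its last target. There are 200 camera calls.

### The job

Press the red release button so that the warmer's clear dome springs open, then turn every square culture dish upside down, keeping its lid and base together all the while, and stack them all inverted in one straight pile centred on the orange mat in the warmer. When all are in, swing the dome down by its blue tab and press until it latches shut, and leave the other things on the bench where they are.

Things in the scene. Friction and masses are not known exactly. Their poses are not given: they have to be found in the camera images.
- warmer: dish warmer standing fixed on the bench, white base 260 x 170 mm, 22 mm high. Origin: on the bench, under the base; x points to the back (away from the robot at yaw 0), z up. The base runs from x = -165 to +95 mm. On it: button, latch slot and blue tab at the front, orange mat under the clear dome
- mat_centre (a point): centre of the top face of the orange mat, 66 x 66 x 3 mm, 25 mm above the bench, at x = 5 mm, y = 0 of the warmer; its axes are the warmer's. There is no rim round it
- release_top (a point): centre of the top of the red push button (28 mm across), at x = -140, y = +60 mm of the warmer, pressed straight down
- release (a joint): travel of the release button (m): 0 out, 0.008 fully pressed, which takes 5 N; the dome is let go beyond about 0.006. The button springs back
- dome (a joint): angle of the clear dome (rad): 0 shut and latched, 1.66 fully open at its stop, with the mat free from above, front and sides. A weak spring (about 1 N at the tab) opens it once unlatched and holds it open. Pushed down to 0 (it gives to -0.02) it latches; the button ducks by itself then. The dome: box open below with blue lower rim, 160 mm long (x), 126 wide, 106 high, hinged at its rear lower edge
- dome_hinge (a point): middle of the dome's hinge axis, which lies along the warmer's y: 85 mm behind the warmer's origin, 26 mm above the bench; axes are the warmer's
- tab (a point): point on the upper face of the dome's blue tab (60 mm long, 32 wide, 6 thick), which sticks out forward from the lower edge of the dome's front wall; 45 mm from that wall (15 from the tab's end), 205 mm from the hinge. Turns with the dome: z = normal of that face (up when shut, to the back when open), -x = out along the tab (up when open). When open, a finger lowered behind it can draw it forward and down
- dish_0: square culture dish 0, 56 x 56 x 30 mm, 90 g, flat faces: white base (lower half) and blue lid (upper half) of one outline, meeting flush at half height. Origin: centre of the base's underside; z points from base to lid (up at the start, down when inverted, the origin then 30 mm above what it rests on). It also stands stably on its narrow sides. All dishes are alike; None when absent
- dish_0_lid (a joint): how far the lid of dish 0 has come away from its base (m): 0 shut; it is loose (0.1 N of friction) and slides along the dish's z, at most 0.010. Held by the lid alone the base sinks, held by the base alone upside down the lid sinks; a grip on two opposite sides across the seam holds both
- dish_1: square culture dish 1, 56 x 56 x 30 mm, 90 g, flat faces: white base (lower half) and blue lid (upper half) of one outline, meeting flush at half height. Origin: centre of the base's underside; z points from base to lid (up at the start, down when inverted, the origin then 30 mm above what it rests on). It also stands stably on its narrow sides. All dishes are alike; None when absent
- dish_1_lid (a joint): how far the lid of dish 1 has come away from its base (m): 0 shut; it is loose (0.1 N of friction) and slides along the dish's z, at most 0.010. Held by the lid alone the base sinks, held by the base alone upside down the lid sinks; a grip on two opposite sides across the seam holds both
- dish_2: square culture dish 2, 56 x 56 x 30 mm, 90 g, flat faces: white base (lower half) and blue lid (upper half) of one outline, meeting flush at half height. Origin: centre of the base's underside; z points from base to lid (up at the start, down when inverted, the origin then 30 mm above what it rests on). It also stands stably on its narrow sides. All dishes are alike; None when absent
- dish_2_lid (a joint): how far the lid of dish 2 has come away from its base (m): 0 shut; it is loose (0.1 N of friction) and slides along the dish's z, at most 0.010. Held by the lid alone the base sinks, held by the base alone upside down the lid sinks; a grip on two opposite sides across the seam holds both
- tape_roll: roll of tan tape lying flat, 85 x 85 x 19 mm; a bystander, to be left alone. Origin: centre of its underside
- stopper: brown rubber stopper, 33 mm across, 28 mm high; a bystander, to be left alone. Origin: centre of its underside
- notebook: blue notebook, 210 x 149 x 13 mm; a bystander, to be left alone. Origin: centre of its underside
- pen: black pen, 129 mm long; a bystander, to be left alone. Origin: centre of its underside
- calculator: dark calculator, 125 x 72 x 15 mm; a bystander, to be left alone. Origin: centre of its underside
- mouse: black computer mouse, 108 x 62 x 32 mm; a bystander, to be left alone. Origin: centre of its underside
Not all that is in view belongs to the job. What is shaped like the dish_2 but turquoise is not meant. Leave any green look-alike of the dish_0 alone.

How it is judged (in metres and radians):
On the way, in this order (a step that is already met when the one before it is completed fails the run):
1. the release button has been pressed and the dome stands open (value of joint dome above 1.5 rad), for 0.2 s.
2. all dishes are stacked upside down on the mat, let go, while the dome is open (angle between each of dish_0, dish_1, dish_2's own z axis and vertical above 3.05 rad and horizontal distance between each of dish_0, dish_1, dish_2 and mat_centre below 0.014 m and z of dish_0 in the frame of mat_centre between 0.025 and 0.096 m and value of joint each of dish_0_lid, dish_1_lid, dish_2_lid below 0.002 m and linear speed of each of dish_0, dish_1, dish_2 below 0.03 m/s and z of dish_1 in the frame of mat_centre between 0.025 and 0.096 m and z of dish_2 in the frame of mat_centre between 0.025 and 0.096 m and contact force between each of dish_0, dish_1, dish_2 and the fingers below 0.1 N and value of joint dome above 1.2 rad), for 0.3 s.
At the end, for the whole second after the job is handed in: The dome is shut and latched (below 0.02 rad); every dish present is upside down (within 5 degrees), its lid shut to 2 mm, at rest in one pile with its centre within 14 mm of the mat's centre (angle between each of dish_0, dish_1, dish_2's own z axis and vertical above 3.05 rad and horizontal distance between each of dish_0, dish_1, dish_2 and mat_centre below 0.014 m and z of dish_0 in the frame of mat_centre between 0.025 and 0.096 m and value of joint each of dish_0_lid, dish_1_lid, dish_2_lid below 0.002 m and linear speed of each of dish_0, dish_1, dish_2 below 0.03 m/s and z of dish_1 in the frame of mat_centre between 0.025 and 0.096 m and z of dish_2 in the frame of mat_centre between 0.025 and 0.096 m and value of joint dome below 0.02 rad); the robot touches nothing.
It fails at once if a dish comes open by more than 6 mm (value of joint any of dish_0_lid, dish_1_lid, dish_2_lid above 0.006 m).
It fails at once if a bystander is moved more than 4 cm (distance of any of tape_roll, stopper, notebook, pen, calculator, mouse from where it was at the start of the episode above 0.04 m).
Of dish_0, dish_1, dish_2 only 2 to 3 are there at a start; the rules pass over those that are not, and their reading is None.
At some moment in a run one of dish_0, dish_1, dish_2 may be knocked a few centimetres aside while the robot is not near it.
It also fails if it takes over 210 s, if anything falls off the work surface, if the arm or the gripper's body presses on something with over 40 N, if the wrist force passes 120 N, or if a joint passes its speed limit or range.

## Working session

There is one attempt and no reset: what is moved stays moved. The work goes in short steps, Python scripts to look and compute and a tool call to move; the robot and the scene stay as the last step left them, time stands still between calls to the robot, and variables do not carry over. Pictures are saved under pics/ and viewed, about 12 in all and at most 16, crops included, and the job is handed in when it is done.

Besides the shell and the picture viewer there is one more tool, called after "Call:" by a JSON object that holds its "name" and its "arguments", one argument or row to a line. apply_moves: Moves the arm, as the interface text tells. Its arguments: {"type":"object","properties":{"increments":{"type":"array"}},"required":["increments"]}

```bash
mkdir -p pics; ls
cat > h.py <<'E'
import numpy as np, cv2
from scipy.spatial.transform import Rotation as Ro
from cell import readout, read_camera, env, nets
def cam(n,save=None):
    p=read_camera(n)
    if save: cv2.imwrite('pics/'+save,p['img'][:,:,::-1])
    return p
def RT(p): return cv2.Rodrigues(np.array(p['rvec'],float))[0],np.array(p['tvec'],float).ravel()
def c2w(p,x):
    R,t=RT(p); return R.T@(np.array(x,float)-t)
def f(p): return 240/np.tan(np.radians(p['vfov'])/2)
def w2p(p,X):
    R,t=RT(p); c=(R@np.atleast_2d(X).T).T+t
    return np.c_[f(p)*c[:,0]/c[:,2]+p['cx'],f(p)*c[:,1]/c[:,2]+p['cy']]
def p2w(p,uv,z):
    R,t=RT(p); d=R.T@np.array([(uv[0]-p['cx'])/f(p),(uv[1]-p['cy'])/f(p),1]); o=-R.T@t
    return o+d*(z-o[2])/d[2]
def st():
    s=readout.state(); print('t',round(s['t'],2),'pos',np.round(s['eef_pos'],1),'rot',np.round(s['tcp_rot'],3),'F',np.round(s['ft_force'],1),'op',round(s['opening'],3),'q',np.round(s['joints'],2)); return s
E
python3 - <<'E'
from h import *
s=st(); print(env.grip_point_offset)
for n in('top','side'):
    p=cam(n,n+'0.png'); R,t=RT(p); print(n,p['img'].shape,p['vfov'],p['cx'],p['cy'],'campos',np.round(-R.T@t),'fwd',np.round(R[2],2))
    for o in ['warmer','mat_centre','release_top','dome_hinge','tab','dish_0','tape_roll','stopper','mouse','calculator','pen','notebook']:
        for d in nets.mark_of(p,o)[:6]:
            w=c2w(p,d['point']); print(o,round(d['confidence'],2),np.round(w),np.round(w2p(p,w)[0]))
E
```

```text
pics
t 0.0 pos [ 266.  -565.3  214. ] rot [-1.572  0.    -2.702] F [ 0.3  0.2 -0.5] op 0.998 q [-1.24  0.49  1.56  0.    1.09 -0.11]
18.8
top (480, 640, 3) 43.755762449756496 319.1398738329592 237.73014920378728 campos [ 345.  -39. 1540.] fwd [ 0.13  0.01 -0.99]
warmer 0.96 [ 568. -155.    1.] [372. 228.]
warmer 0.65 [ 323. -193.   -2.] [389. 323.]
release_top 0.68 [434. -85.  47.] [346. 279.]
dome_hinge 0.16 [ 323. -193.    2.] [389. 323.]
tab 0.66 [ 448. -148.   30.] [371. 273.]
dish_0 0.81 [359. 418.   5.] [150. 311.]
dish_0 0.75 [536. 242.  -1.] [220. 241.]
dish_0 0.66 [545.  76.   3.] [283. 238.]
dish_0 0.63 [494. 397.   1.] [160. 258.]
tape_roll 0.56 [654. 126.   1.] [264. 197.]
stopper 0.68 [640. 326.  -1.] [188. 203.]
mouse 0.65 [731.  11.  -2.] [308. 168.]
mouse 0.38 [435. -84.  46.] [346. 278.]
calculator 0.77 [738. 269.  -4.] [211. 166.]
pen 0.46 [ 327. -194.   -6.] [389. 322.]
notebook 0.62 [ 423. -475.   -1.] [498. 283.]
side (480, 640, 3) 43.191423385406466 322.3314951393259 245.09751066653115 campos [  295. -1388.  1087.] fwd [ 0.14  0.79 -0.59]
warmer 0.95 [ 570. -157.   -1.] [345. 292.]
warmer 0.22 [ 655. -167.   23.] [377. 284.]
release_top 0.57 [432. -85.  43.] [291. 269.]
dome_hinge 0.57 [ 656. -162.   24.] [377. 282.]
tab 0.68 [ 447. -147.   32.] [300. 285.]
dish_0 0.87 [536. 243.  -9.] [310. 216.]
dish_0 0.69 [491. 389.  -1.] [290. 192.]
dish_0 0.68 [654. 127.   1.] [353. 230.]
dish_0 0.62 [355. 414.  -2.] [250. 192.]
dish_0 0.49 [544.  72.  -1.] [322. 244.]
tape_roll 0.85 [657. 123.  -1.] [354. 231.]
stopper 0.65 [638. 326.  -4.] [336. 198.]
mouse 0.85 [729.   5.  -4.] [386. 251.]
mouse 0.55 [435. -86.  42.] [292. 269.]
calculator 0.96 [737. 264.  -5.] [368. 205.]
pen 0.71 [ 323. -197.   -6.] [256. 314.]
pen 0.64 [731.   8.  -6.] [386. 251.]
pen 0.51 [ 569. -155.   -3.] [345. 292.]
notebook 0.87 [ 423. -474.    1.] [310. 388.]
```

View pics/top0.png

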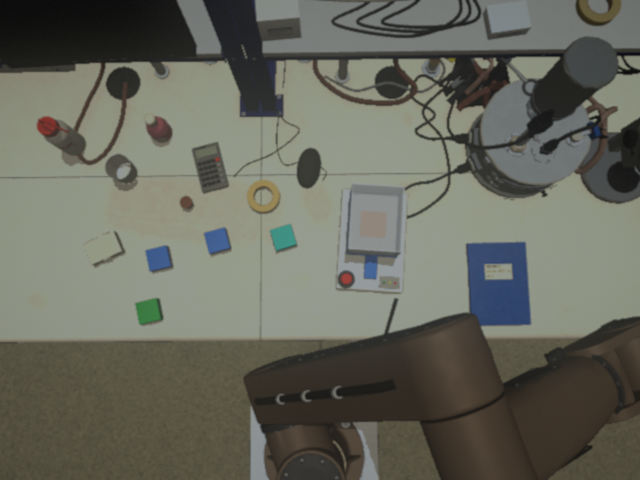

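View pics/side0.png

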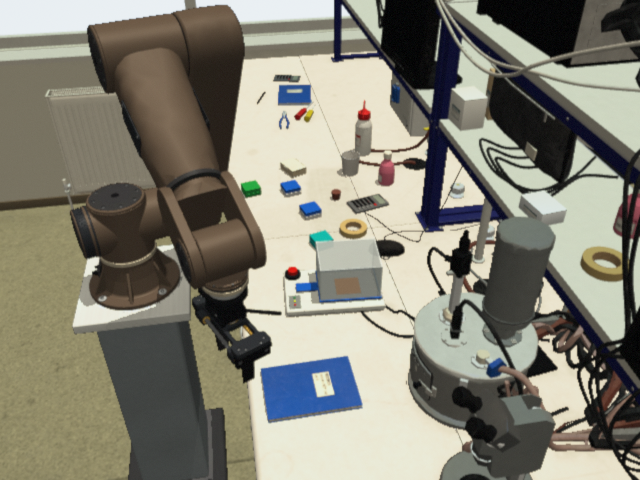

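Run:
```python
import cv2
a=cv2.imread('pics/top0.png')[190:350,120:320];cv2.imwrite('pics/c0.png',cv2.resize(a,None,fx=4,fy=4,interpolation=cv2.INTER_CUBIC)[:600])
```

```text
(no output)
```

View pics/c0.png

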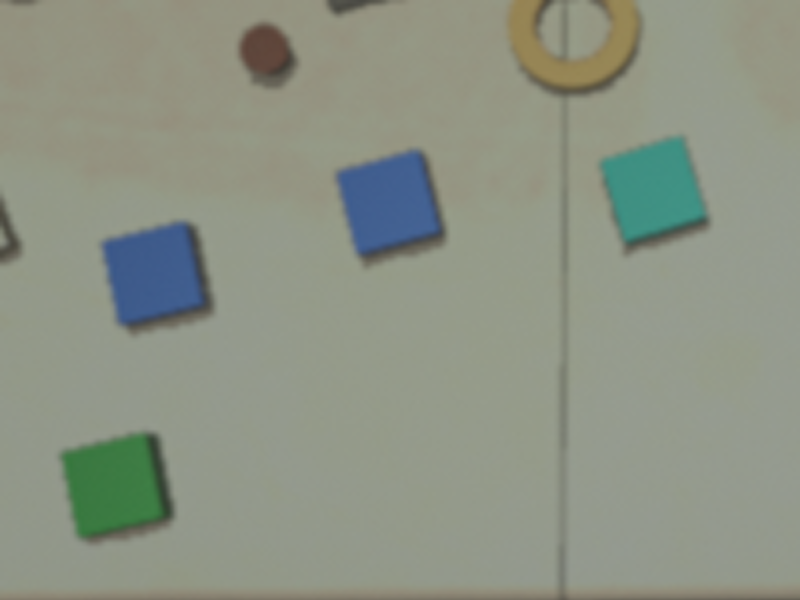

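The two blue squares at (217,241) and (159,258) are the dishes. The turquoise one at (284,237) and the green one at (149,311) are look-alikes, and the beige box at (103,248) is unrelated. So two dishes are present.

```bash
cat >> h.py <<'E'
def Rw(s): return Ro.from_euler('xyz',s['tcp_rot'])
def plan(target,Rt=None,n=None,s=None,op=0.0):
    """rows (cm, deg, cm) from state s (dict or (pos,R)) to TCP target, final rotation Rt"""
    if s is None: s=readout.state()
    p,R=(np.array(s['eef_pos']),Rw(s)) if isinstance(s,dict) else s
    Rt=R if Rt is None else Rt; target=np.array(target,float)
    rv=(R.inv()*Rt).as_rotvec(degrees=True)
    n0=int(max(np.ceil(np.linalg.norm(target-p)/60),np.ceil(np.linalg.norm(rv)/10.5),1)); n=n or n0
    out=[]
    for i in range(n):
        Ri=R*Ro.from_rotvec(rv*i/n,degrees=True)
        d=Ri.inv().apply((target-p)/n)/10
        out.append([list(np.round(d,2)),list(np.round(rv/n,1)),op])
    for i in range(0,n,5): print('  ',str([[list(map(float,a)) for a in r[:2]]+[r[2]] for r in out[i:i+5]]))
    return (target,Rt)
def tooldown(deg): # jaw axis (tool z) at azimuth deg, tool y down
    a=np.radians(deg); z=np.array([np.cos(a),np.sin(a),0]); y=np.array([0,0,-1.]); return Ro.from_matrix(np.c_[np.cross(y,z),y,z])
E
python3 - <<'E'
from h import *
L=np.array([[0,0],[-140,60],[-120,0],[85,0]]);W=np.array([[569,-156],[433,-85],[447.5,-147.5],[655.5,-164]])
lc,wc=L.mean(0),W.mean(0);H=(L-lc).T@(W-wc);th=np.arctan2(H[0,1]-H[1,0],H[0,0]+H[1,1])
R=np.array([[np.cos(th),-np.sin(th)],[np.sin(th),np.cos(th)]]);t=wc-R@lc
print('yaw',np.degrees(th),'org',t,'res',W-(L@R.T+t))
b=R@[-140,60]+t;print('button',b,'mat',R@[5,0]+t,'tab',R@[-120,0]+t)
yaw=np.degrees(th)
s=plan([b[0],b[1],130],tooldown(yaw-90))
E
```

```text
yaw -4.546873790809334 org [ 568.67319081 -156.5460581 ] res [[ 0.32680919  0.5460581 ]
 [-0.87027601  0.63643843]
 [-1.5508533  -0.46689983]
 [ 2.09432012 -0.7155967 ]]
button [433.87027601 -85.63643843] mat [ 573.65745487 -156.94243135] tab [ 449.0508533  -147.03310017]
   [[[-3.96, 0.94, -4.03], [-0.0, 3.3, -0.0], 0.0], [[-3.72, 0.94, -4.25], [-0.0, 3.3, -0.0], 0.0], [[-3.47, 0.94, -4.46], [-0.0, 3.3, -0.0], 0.0], [[-3.2, 0.94, -4.65], [-0.0, 3.3, -0.0], 0.0], [[-2.93, 0.94, -4.83], [-0.0, 3.3, -0.0], 0.0]]
   [[[-2.65, 0.94, -4.99], [-0.0, 3.3, -0.0], 0.0], [[-2.35, 0.94, -5.13], [-0.0, 3.3, -0.0], 0.0], [[-2.05, 0.94, -5.26], [-0.0, 3.3, -0.0], 0.0], [[-1.75, 0.94, -5.37], [-0.0, 3.3, -0.0], 0.0]]
```

Call:
{"name": "apply_moves", "arguments": {
  "increments": [
    [[-4.0,0.9,-4.0],[0,3.3,0],0],
    [[-3.7,0.9,-4.2],[0,3.3,0],0],
    [[-3.5,0.9,-4.5],[0,3.3,0],0],
    [[-3.2,0.9,-4.6],[0,3.3,0],0],
    [[-2.9,0.9,-4.8],[0,3.3,0],0]
  ]
}}

```text
t: 1.92
eef_pos: [362.2, -296.4, 168.2]
tcp_rot: [-1.568, 0.001, -3.004]
ft_force: [0.5, -0.7, -0.6]
opening: 0.531
```

Call:
{"name": "apply_moves", "arguments": {
  "increments": [
    [[-2.6,0.9,-5.0],[0,3.3,0],0],
    [[-2.3,0.9,-5.1],[0,3.3,0],0],
    [[-2.0,0.9,-5.3],[0,3.3,0],0],
    [[-1.7,0.9,-5.4],[0,3.3,0],0],
    [[0,0,0],[0,0,0],0]
  ]
}}

```text
t: 2.55
eef_pos: [441.2, -74.7, 131.3]
tcp_rot: [-1.567, 0.005, 3.044]
ft_force: [-0.2, -0.5, -0.7]
opening: 0.021
```

Run:
```python
from h import *
s=st()
plan([434,-85.5,55],tooldown(-94.5))
```

```text
t 2.55 pos [441.2 -74.7 131.3] rot [-1.567  0.005  3.044] F [-0.2 -0.5 -0.7] op 0.021 q [-0.31  0.36  2.08 -0.    0.7   1.36]
   [[[0.32, 3.81, 0.56], [-0.1, -0.6, -0.1], 0.0], [[0.32, 3.81, 0.56], [-0.1, -0.6, -0.1], 0.0]]
```

Call:
{"name": "apply_moves", "arguments": {
  "increments": [
    [[0.3,3.8,0.6],[0,-0.6,0],0],
    [[0.3,3.8,0.6],[0,-0.6,0],0],
    [[0,0.6,0],[0,0,0],0],
    [[0,0.5,0],[0,0,0],0],
    [[0,0.4,0],[0,0,0],0]
  ]
}}

```text
t: 3.18
eef_pos: [436.3, -89.2, 41.1]
tcp_rot: [-1.565, 0.01, 3.066]
ft_force: [-1.5, 1.8, 3.0]
opening: -0.001
```

Call:
{"name": "apply_moves", "arguments": {
  "increments": [
    [[0,0.4,0],[0,0,0],0],
    [[0,0.4,0],[0,0,0],0],
    [[0,0.2,0],[0,0,0],0],
    [[0,0,0],[0,0,0],0],
    [[0,-0.5,0],[0,0,0],0]
  ]
}}

```text
t: 3.8
eef_pos: [436.3, -89.2, 44.8]
tcp_rot: [-1.563, 0.017, 3.068]
ft_force: [-1.5, -0.0, 1.0]
opening: 0.006
```

Run:
```python
from h import *
s=st();cam('side','s1.png')
```

```text
t 3.8 pos [436.3 -89.2  44.8] rot [-1.563  0.017  3.068] F [-1.5 -0.   1. ] op 0.006 q [-0.35  0.52  2.16 -0.01  0.44  1.3 ]
```

View pics/s1.png

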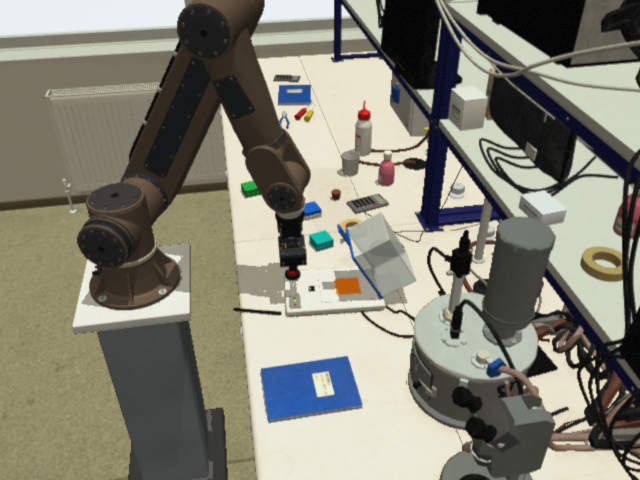

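Call:
{"name": "apply_moves", "arguments": {
  "increments": [
    [[0,-5,0],[0,0,0],0],
    [[0,-6,0],[0,0,0],0],
    [[0,-4,-4],[0,0,0],6],
    [[0,0,-6],[0,0,0],8],
    [[0,0,-6],[0,0,0],9]
  ]
}}

```text
t: 4.47
eef_pos: [449.0, 72.6, 200.4]
tcp_rot: [-1.563, 0.025, 3.06]
ft_force: [-0.1, -0.6, -0.9]
opening: 0.265
```

```bash
cat > dish.py <<'E'
from h import *
def dishes(p):
    hsv=cv2.cvtColor(p['img'],cv2.COLOR_RGB2HSV)
    m=((hsv[:,:,0]>105)&(hsv[:,:,0]<125)&(hsv[:,:,1]>120)&(hsv[:,:,2]>90)).astype(np.uint8)
    out=[]
    for c in cv2.findContours(m,cv2.RETR_EXTERNAL,cv2.CHAIN_APPROX_NONE)[0]:
        a=cv2.contourArea(c)
        if 150<a<1500:
            (u,v),wh,_=cv2.minAreaRect(c); W=np.array([p2w(p,q,30)[:2] for q in c[:,0]],np.float32)
            r=cv2.minAreaRect(W); out.append((u,v,np.round(r[0],1),np.round(r[1],1),round(r[2],1)))
            print('px',round(u),round(v),'area',a,'xy',np.round(r[0],1),'size',np.round(r[1],1),'ang',round(r[2],1))
    return out
E
python3 - <<'E'
from dish import *
s=st(); p=cam('top','t1.png'); dishes(p)
p=cam('side');
for d in nets.mark_of(p,'tab')[:2]: print(d['confidence'],c2w(p,d['point']))
E
```

```text
t 4.47 pos [449.   72.6 200.4] rot [-1.563  0.025  3.06 ] F [-0.1 -0.6 -0.9] op 0.265 q [ 0.02  0.26  1.99 -0.01  0.87  1.68]
px 158 258 area 375.0 xy [491.7 393.2] size [51.3 52.5] ang 13.6
px 217 240 area 352.0 xy [535.6 243.6] size [51.9 52.2] ang 15.6
0.61 [ 676.6687236  -163.33295537  230.15407171]
```

```bash
cat >> h.py <<'E'
def tool(az,phi): return tooldown(az)*Ro.from_rotvec([0,0,phi],degrees=True)
def tipA(c,az,phi,back=0,r=5,d=7.5):
    """TCP for dish centre c; phi=-30: before the quarter turn, phi=60: after it. back: mm withdrawn along the tool"""
    off=tool(az,-30).inv().apply(r*tooldown(az).as_matrix()[:,0]-np.array([0,0,d]))
    T=tool(az,phi); return np.array(c,float)+T.apply(off)-back*T.as_matrix()[:,1], T
E
python3 - <<'E'
from h import *
s=st()
a=plan(*tipA([536,243,15],15,-30,back=110),op=9.0)
b=plan(*tipA([536,243,15],15,-30,back=20),s=a,op=9.0)
E
```

```text
t 4.62 pos [448.6  73.5 199.7] rot [-1.563  0.023  3.067] F [-0.4 -0.4 -0.4] op 0.392 q [ 0.02  0.26  1.99 -0.01  0.87  1.68]
   [[[-0.51, 0.88, -2.03], [2.5, -9.7, -1.9], 9.0], [[-0.87, 0.77, -1.95], [2.5, -9.7, -1.9], 9.0], [[-1.21, 0.65, -1.8], [2.5, -9.7, -1.9], 9.0], [[-1.52, 0.54, -1.6], [2.5, -9.7, -1.9], 9.0], [[-1.79, 0.42, -1.34], [2.5, -9.7, -1.9], 9.0]]
   [[[-2.0, 0.31, -1.03], [2.5, -9.7, -1.9], 9.0], [[-2.15, 0.2, -0.69], [2.5, -9.7, -1.9], 9.0], [[-2.25, 0.11, -0.32], [2.5, -9.7, -1.9], 9.0], [[-2.27, 0.03, 0.06], [2.5, -9.7, -1.9], 9.0], [[-2.23, -0.04, 0.44], [2.5, -9.7, -1.9], 9.0]]
   [[[-2.12, -0.08, 0.82], [2.5, -9.7, -1.9], 9.0]]
   [[[-0.0, 4.5, 0.0], [0.0, 0.0, 0.0], 9.0], [[-0.0, 4.5, 0.0], [0.0, 0.0, 0.0], 9.0]]
```

Call:
{"name": "apply_moves", "arguments": {
  "increments": [
    [[-0.5,0.9,-2.0],[2.5,-9.7,-1.9],9.0],
    [[-0.9,0.8,-2.0],[2.5,-9.7,-1.9],9.0],
    [[-1.2,0.7,-1.8],[2.5,-9.7,-1.9],9.0],
    [[-1.5,0.5,-1.6],[2.5,-9.7,-1.9],9.0],
    [[-1.8,0.4,-1.3],[2.5,-9.7,-1.9],9.0]
  ]
}}

```text
t: 5.25
eef_pos: [485.2, 168.9, 154.1]
tcp_rot: [-1.416, -0.23, -2.368]
ft_force: [1.1, -0.9, -0.6]
opening: 0.906
```

Call:
{"name": "apply_moves", "arguments": {
  "increments": [
    [[-2.0,0.3,-1.0],[2.5,-9.7,-1.9],9.0],
    [[-2.2,0.2,-0.7],[2.5,-9.7,-1.9],9.0],
    [[-2.2,0.1,-0.3],[2.5,-9.7,-1.9],9.0],
    [[-2.3,0,0.1],[2.5,-9.7,-1.9],9.0],
    [[-2.2,0,0.4],[2.5,-9.7,-1.9],9.0]
  ]
}}

```text
t: 5.88
eef_pos: [521.4, 264.6, 105.8]
tcp_rot: [-1.532, -0.507, -1.459]
ft_force: [-0.2, -0.1, 1.2]
opening: 0.947
```

Run:
```python
from dish import *
s=st()
a=plan(*tipA([536,243,15],15,-30,back=60),op=9.0)
b=plan(*tipA([536,243,15],15,-30,back=0),s=a,op=9.0)
p=cam('side','s2.png');dishes(cam('top','t2.png'))
cv2.imwrite('pics/c2.png',cv2.resize(p['img'][120:320,210:450,::-1],None,fx=3,fy=3))
```

```text
t 5.88 pos [521.4 264.6 105.8] rot [-1.532 -0.507 -1.459] F [-0.2 -0.1  1.2] op 0.947 q [ 0.57  0.67  1.67 -0.54  1.08  0.77]
   [[[-2.39, 4.0, 0.68], [2.0, -7.5, -0.8], 9.0]]
   [[[0.0, 3.0, 0.0], [0.0, 0.0, 0.0], 9.0], [[0.0, 3.0, 0.0], [0.0, 0.0, 0.0], 9.0]]
px 217 240 area 373.0 xy [535.5 243.9] size [51.9 52.7] ang 15.6
```

View pics/c2.png

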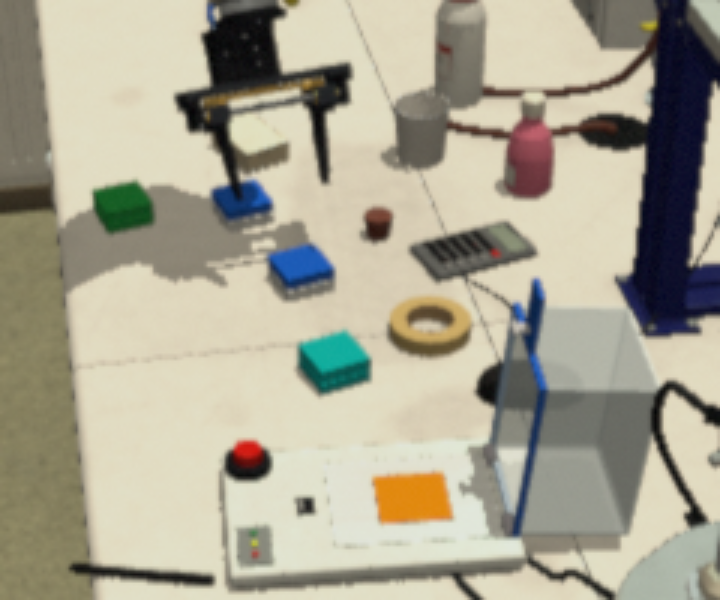

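Call:
{"name": "apply_moves", "arguments": {
  "increments": [
    [[-2.4,4.0,0.7],[2,-7.5,-0.8],9],
    [[0,0,0],[0,0,0],9],
    [[0,2.0,0],[0,0,0],9],
    [[0,1.5,0],[0,0,0],9],
    [[0,0,0],[0,0,0],9]
  ]
}}

```text
t: 6.6
eef_pos: [536.1, 246.0, 29.5]
tcp_rot: [-1.564, -0.521, -1.329]
ft_force: [-0.1, -0.2, -0.8]
opening: 0.95
```

Run:
```python
from dish import *
s=st()
a=plan(*tipA([536,243.5,15],15,-30,back=0),op=9.0)
```

```text
t 6.6 pos [536.1 246.   29.5] rot [-1.564 -0.521 -1.329] F [-0.1 -0.2 -0.8] op 0.95 q [ 0.54  0.77  1.72 -0.64  0.92  0.76]
   [[[-0.45, 2.27, -0.08], [0.2, -1.0, -0.2], 9.0]]
```

Call:
{"name": "apply_moves", "arguments": {
  "increments": [
    [[-0.4,1.2,-0.1],[0.2,-1,-0.2],9],
    [[0,1.0,0],[0,0,0],9],
    [[0,0,0],[0,0,0],6.5],
    [[0,0,0],[0,0,0],4.5],
    [[0,0,0],[0,0,0],3]
  ]
}}

```text
t: 7.22
eef_pos: [537.6, 238.4, 8.1]
tcp_rot: [-1.569, -0.524, -1.31]
ft_force: [0.9, 0.1, 0.1]
opening: 0.688
```

Call:
{"name": "apply_moves", "arguments": {
  "increments": [
    [[0,0,0],[0,0,0],2],
    [[0,0,0],[0,0,0],1],
    [[0,0,0],[0,0,0],0],
    [[0,0,0],[0,0,0],0],
    [[0,0,0],[0,0,0],0]
  ]
}}

```text
t: 7.85
eef_pos: [537.6, 238.8, 8.4]
tcp_rot: [-1.568, -0.524, -1.31]
ft_force: [0.1, -0.2, -0.4]
opening: 0.586
```

Run:
```python
from dish import *
s=st()
T=tool(15,-30); up=np.array([0,0,50.])
p,R=np.array(s['eef_pos']),Rw(s)
print('tip err vs plan',p-tipA([536,243.5,15],15,-30)[0], (T.inv()*R).as_rotvec(degrees=True))
l=plan(p+up,R,s=s)
q,T2=tipA([536,243.5,78],15,60)
plan(q,T2,s=l,n=9)
```

```text
t 7.85 pos [537.6 238.8   8.4] rot [-1.568 -0.524 -1.31 ] F [ 0.1 -0.2 -0.4] op 0.586 q [ 0.53  0.8   1.73 -0.68  0.88  0.78]
tip err vs plan [0.34454192 0.14217824 0.90520822] [ 0.15461143  0.03077772 -0.00033685]
   [[[2.5, -4.33, 0.01], [0.0, 0.0, 0.0], 0.0]]
   [[[-0.04, -0.21, -0.0], [-0.0, 0.0, 10.0], 0.0], [[-0.07, -0.2, -0.0], [-0.0, 0.0, 10.0], 0.0], [[-0.11, -0.18, -0.0], [-0.0, 0.0, 10.0], 0.0], [[-0.14, -0.16, -0.0], [-0.0, 0.0, 10.0], 0.0], [[-0.16, -0.14, -0.0], [-0.0, 0.0, 10.0], 0.0]]
   [[[-0.19, -0.11, -0.0], [-0.0, 0.0, 10.0], 0.0], [[-0.2, -0.07, -0.0], [-0.0, 0.0, 10.0], 0.0], [[-0.21, -0.04, -0.0], [-0.0, 0.0, 10.0], 0.0], [[-0.21, 0.0, -0.0], [-0.0, 0.0, 10.0], 0.0]]
```

Gripped (56 mm). Lift and quarter-turn.

Call:
{"name": "apply_moves", "arguments": {
  "increments": [
    [[2.5,-4.3,0],[0,0,0],0],
    [[0,-0.2,0],[0,0,10],0],
    [[-0.1,-0.2,0],[0,0,10],0],
    [[-0.1,-0.2,0],[0,0,10],0],
    [[-0.1,-0.2,0],[0,0,10],0]
  ]
}}

```text
t: 8.48
eef_pos: [536.1, 246.1, 67.1]
tcp_rot: [-1.564, 0.186, -1.302]
ft_force: [0.2, -0.6, -1.1]
opening: 0.586
```

Call:
{"name": "apply_moves", "arguments": {
  "increments": [
    [[-0.2,-0.1,0],[0,0,10],0],
    [[-0.2,-0.1,0],[0,0,10],0],
    [[-0.2,-0.1,0],[0,0,10],0],
    [[-0.2,0,0],[0,0,10],0],
    [[-0.2,0,0],[0,0,10],0]
  ]
}}

```text
t: 9.1
eef_pos: [537.2, 252.0, 79.3]
tcp_rot: [-1.527, 1.086, -1.268]
ft_force: [0.4, 0.6, -1.9]
opening: 0.588
```

Run:
```python
from dish import *
s=st()
q,T2=tipA([536,243.5,30],15,60)
a=plan(q+[0,0,0.9],T2,op=0.0)
```

```text
t 9.1 pos [537.2 252.   79.3] rot [-1.527  1.086 -1.268] F [ 0.4  0.6 -1.9] op 0.588 q [-0.08  0.84  1.81  1.05  1.29 -1.11]
   [[[4.73, 2.45, -0.44], [-0.4, 1.1, -2.2], 0.0]]
```

Call:
{"name": "apply_moves", "arguments": {
  "increments": [
    [[3.0,1.5,-0.3],[-0.4,1.1,-2.2],0],
    [[1.5,0.9,0],[0,0,0],0],
    [[0,0,0],[0,0,0],0],
    [[0,0,0],[0,0,0],0],
    [[0,0,0],[0,0,0],0]
  ]
}}

```text
t: 9.72
eef_pos: [535.8, 250.0, 26.8]
tcp_rot: [-1.57, 1.05, -1.311]
ft_force: [-0.3, -0.9, -0.5]
opening: 0.587
```

Run:
```python
from dish import *
s=st()
q,T2=tipA([536,243.5,28.3],15,60)
a=plan(q,T2,op=0.0,n=2)
p=cam('side');
c=w2p(p,[536,243,30])[0].astype(int);print(c)
cv2.imwrite('pics/c3.png',cv2.resize(p['img'][c[1]-75:c[1]+60,c[0]-90:c[0]+90,::-1],None,fx=4,fy=4,interpolation=cv2.INTER_CUBIC))
```

```text
t 9.72 pos [535.8 250.   26.8] rot [-1.57   1.05  -1.311] F [-0.3 -0.9 -0.5] op 0.587 q [-0.07  0.91  1.81  1.06  1.23 -1.15]
   [[[0.12, 0.14, -0.07], [-0.1, -0.0, -0.1], 0.0], [[0.12, 0.14, -0.07], [-0.1, -0.0, -0.1], 0.0]]
[309 205]
```

View pics/c3.png

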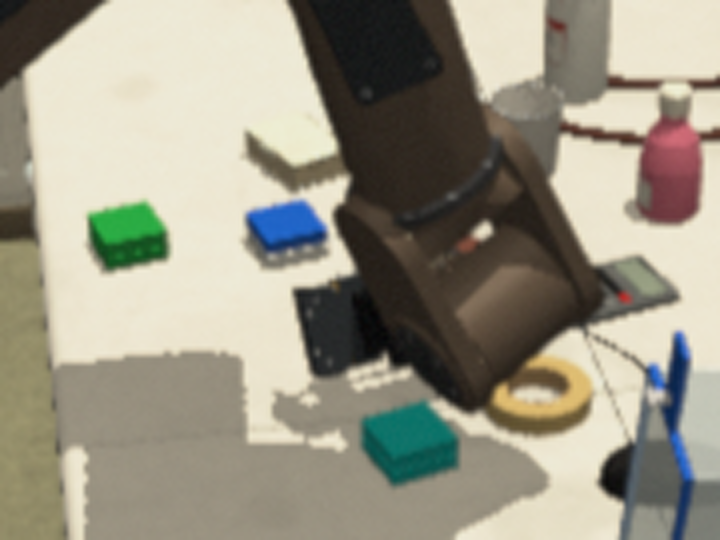

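Call:
{"name": "apply_moves", "arguments": {
  "increments": [
    [[0.2,0.1,0],[0,0,0],0],
    [[0.15,0.1,0],[0,0,0],0],
    [[0,0,0],[0,0,0],1.5],
    [[0,0,0],[0,0,0],4],
    [[0,0,0],[0,0,0],6]
  ]
}}

```text
t: 10.4
eef_pos: [536.2, 250.2, 23.7]
tcp_rot: [-1.567, 1.05, -1.308]
ft_force: [0.1, -0.5, -0.1]
opening: 0.618
```

Call:
{"name": "apply_moves", "arguments": {
  "increments": [
    [[0,0,0],[0,0,0],7.5],
    [[0,0,0],[0,0,0],9],
    [[0,0,0],[0,0,0],9],
    [[0,0,0],[0,0,0],9],
    [[0,-1.5,0],[0,0,0],9]
  ]
}}

```text
t: 11.02
eef_pos: [539.0, 237.7, 31.3]
tcp_rot: [-1.569, 1.051, -1.308]
ft_force: [-0.1, -0.2, -0.3]
opening: 0.946
```

Run:
```python
from dish import *
s=st()
c=[536,243.5,28]
a=plan(*tipA(c,15,60,back=70),op=9.0)
b=plan(*tipA([536,243.5,110],15,-30,back=0),s=a,op=9.0)
b=plan(*tipA([536,243.5,28],15,-30,back=0),s=b,op=9.0)
```

```text
t 11.03 pos [539.  237.7  31.3] rot [-1.569  1.051 -1.308] F [-0.1 -0.2 -0.3] op 0.946 q [-0.09  0.91  1.8   1.04  1.24 -1.14]
   [[[0.0, -5.38, -0.13], [-0.1, 0.0, -0.2], 9.0]]
   [[[-0.7, 0.22, 0.0], [-0.0, 0.0, -10.0], 9.0], [[-0.72, 0.09, 0.0], [-0.0, 0.0, -10.0], 9.0], [[-0.73, -0.04, 0.0], [-0.0, 0.0, -10.0], 9.0], [[-0.71, -0.16, 0.0], [-0.0, 0.0, -10.0], 9.0], [[-0.67, -0.28, 0.0], [-0.0, 0.0, -10.0], 9.0]]
   [[[-0.61, -0.39, 0.0], [-0.0, 0.0, -10.0], 9.0], [[-0.53, -0.49, 0.0], [-0.0, 0.0, -10.0], 9.0], [[-0.44, -0.58, 0.0], [-0.0, 0.0, -10.0], 9.0], [[-0.33, -0.65, 0.0], [-0.0, 0.0, -10.0], 9.0]]
   [[[-2.05, 3.55, 0.0], [0.0, 0.0, 0.0], 9.0], [[-2.05, 3.55, 0.0], [0.0, 0.0, 0.0], 9.0]]
```

Call:
{"name": "apply_moves", "arguments": {
  "increments": [
    [[0,-5.4,-0.1],[0,0,0],9],
    [[-0.7,0.2,0],[0,0,-10],9],
    [[-0.7,0.1,0],[0,0,-10],9],
    [[-0.7,0,0],[0,0,-10],9],
    [[-0.7,-0.2,0],[0,0,-10],9]
  ]
}}

```text
t: 11.65
eef_pos: [549.3, 203.1, 80.6]
tcp_rot: [-1.566, 0.332, -1.32]
ft_force: [0.6, -0.6, -0.7]
opening: 0.946
```

Call:
{"name": "apply_moves", "arguments": {
  "increments": [
    [[-0.7,-0.3,0],[0,0,-10],9],
    [[-0.6,-0.4,0],[0,0,-10],9],
    [[-0.5,-0.5,0],[0,0,-10],9],
    [[-0.4,-0.6,0],[0,0,-10],9],
    [[-0.3,-0.6,0],[0,0,-10],9]
  ]
}}

```text
t: 12.28
eef_pos: [547.4, 225.4, 113.9]
tcp_rot: [-1.542, -0.568, -1.344]
ft_force: [-0.1, -0.4, -0.4]
opening: 0.948
```

Run:
```python
from dish import *
s=st()
a=plan(*tipA([536,243.5,28],15,-30,back=40),op=9.0)
b=plan(*tipA([536,243.5,28],15,-30,back=0),s=a,op=9.0)
p=cam('side');t=cam('top')
for n,P in (('side',p),('top',t)):
    for d in nets.mark_of(P,'dish_0')[:5]: w=c2w(P,d['point']); print(n,round(d['confidence'],2),np.round(w))
A=[cv2.resize(P['img'][c[1]-38:c[1]+38,c[0]-50:c[0]+50,::-1],None,fx=4,fy=4,interpolation=cv2.INTER_CUBIC) for P in (p,t) for c in [w2p(P,[536,243,30])[0].astype(int)]]
cv2.imwrite('pics/c4.png',np.hstack(A))
```

```text
t 12.28 pos [547.4 225.4 113.9] rot [-1.542 -0.568 -1.344] F [-0.1 -0.4 -0.4] op 0.948 q [ 0.52  0.66  1.69 -0.65  1.05  0.69]
   [[[-3.06, 1.52, -0.42], [-0.3, -0.9, 1.3], 9.0], [[-3.03, 1.59, -0.37], [-0.3, -0.9, 1.3], 9.0]]
   [[[-0.0, 4.0, -0.0], [0.0, 0.0, 0.0], 9.0]]
side 0.91 [533. 255.  25.]
side 0.76 [358. 413.  -2.]
side 0.51 [493. 389.  -4.]
top 0.85 [544.  74.   1.]
top 0.61 [533. 256.  26.]
top 0.6 [494. 394.   0.]
```

View pics/c4.png

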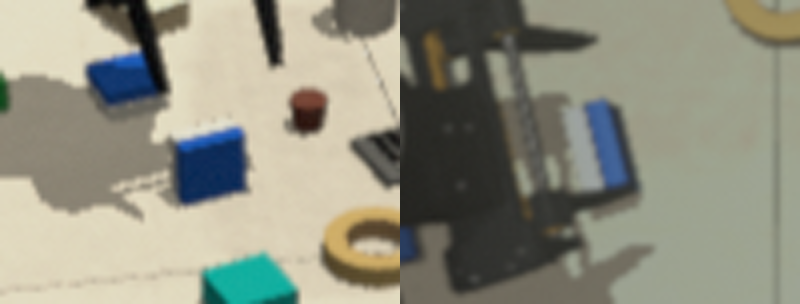

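Call:
{"name": "apply_moves", "arguments": {
  "increments": [
    [[-3.0,1.5,-0.4],[-0.3,-0.9,1.3],9],
    [[-3.0,1.6,-0.4],[-0.3,-0.9,1.3],9],
    [[0,0,0],[0,0,0],9],
    [[0,2.0,0],[0,0,0],9],
    [[0,0,0],[0,0,0],9]
  ]
}}

```text
t: 13.1
eef_pos: [536.9, 243.0, 39.6]
tcp_rot: [-1.573, -0.504, -1.315]
ft_force: [0.7, 0.8, 0.5]
opening: 0.944
```

Run:
```python
from dish import *
s=st()
a=plan(*tipA([536,243.,28],15,-30,back=0),op=9.0)
```

```text
t 13.1 pos [536.9 243.   39.6] rot [-1.573 -0.504 -1.315] F [0.7 0.8 0.5] op 0.944 q [ 0.53  0.75  1.72 -0.62  0.92  0.72]
   [[[-0.5, 1.9, -0.08], [0.3, -0.3, -1.1], 9.0]]
```

Call:
{"name": "apply_moves", "arguments": {
  "increments": [
    [[-0.4,1.0,0],[0.3,-0.3,-1.1],9],
    [[-0.1,0.9,0],[0,0,0],9],
    [[0,0,0],[0,0,0],6.5],
    [[0,0,0],[0,0,0],4.5],
    [[0,0,0],[0,0,0],3]
  ]
}}

```text
t: 13.72
eef_pos: [539.7, 237.8, 22.3]
tcp_rot: [-1.566, -0.523, -1.312]
ft_force: [-0.6, 0.6, 0.4]
opening: 0.687
```

Call:
{"name": "apply_moves", "arguments": {
  "increments": [
    [[0,0,0],[0,0,0],2],
    [[0,0,0],[0,0,0],1],
    [[0,0,0],[0,0,0],0],
    [[0,0,0],[0,0,0],0],
    [[0,0,0],[0,0,0],0]
  ]
}}

```text
t: 14.35
eef_pos: [539.7, 238.1, 22.5]
tcp_rot: [-1.566, -0.523, -1.312]
ft_force: [-0.7, -0.4, 0.2]
opening: 0.587
```

Run:
```python
from dish import *
s=st()
p,R=np.array(s['eef_pos']),Rw(s)
q,T=tipA([536,243,28],15,-30);print(p-q,(T.inv()*R).as_rotvec(degrees=True))
l=plan(p+[0,0,60],R,s=s,n=2)
m=plan(*tipA([536,243,110],15,60),s=l,n=9)
m=plan(*tipA([560,40,120],-30,60),s=m)
m=plan(*tipA([573.5,-157,70],-30,60),s=m)
```

```text
t 14.35 pos [539.7 238.1  22.5] rot [-1.566 -0.523 -1.312] F [-0.7 -0.4  0.2] op 0.587 q [ 0.53  0.78  1.73 -0.66  0.9   0.76]
[ 2.38236129 -0.03106733  1.97130178] [0.18979846 0.15102613 0.04280719]
   [[[1.5, -2.6, 0.01], [0.0, 0.0, 0.0], 0.0], [[1.5, -2.6, 0.01], [0.0, 0.0, 0.0], 0.0]]
   [[[-0.0, -0.29, -0.02], [-0.0, 0.0, 10.0], 0.0], [[-0.05, -0.29, -0.02], [-0.0, 0.0, 10.0], 0.0], [[-0.1, -0.27, -0.02], [-0.0, 0.0, 10.0], 0.0], [[-0.15, -0.25, -0.02], [-0.0, 0.0, 10.0], 0.0], [[-0.19, -0.22, -0.03], [-0.0, 0.0, 10.0], 0.0]]
   [[[-0.22, -0.19, -0.03], [-0.0, 0.0, 10.0], 0.0], [[-0.25, -0.14, -0.03], [-0.0, 0.0, 10.0], 0.0], [[-0.27, -0.1, -0.03], [-0.0, 0.0, 10.0], 0.0], [[-0.29, -0.05, -0.03], [-0.0, 0.0, 10.0], 0.0]]
   [[[1.87, -3.64, -0.48], [7.8, 4.5, -0.0], 0.0], [[1.88, -3.66, 0.16], [7.8, 4.5, -0.0], 0.0], [[1.85, -3.6, 0.81], [7.8, 4.5, -0.0], 0.0], [[1.76, -3.45, 1.43], [7.8, 4.5, -0.0], 0.0], [[1.62, -3.21, 2.01], [7.8, 4.5, -0.0], 0.0]]
   [[[3.13, -2.92, 2.75], [0.0, 0.0, 0.0], 0.0], [[3.13, -2.92, 2.75], [0.0, 0.0, 0.0], 0.0], [[3.13, -2.92, 2.75], [0.0, 0.0, 0.0], 0.0], [[3.13, -2.92, 2.75], [0.0, 0.0, 0.0], 0.0]]
```

Call:
{"name": "apply_moves", "arguments": {
  "increments": [
    [[1.5,-2.6,0],[0,0,0],0],
    [[1.5,-2.6,0],[0,0,0],0],
    [[0,-0.3,0],[0,0,10],0],
    [[0,-0.3,0],[0,0,10],0],
    [[-0.1,-0.3,0],[0,0,10],0]
  ]
}}

```text
t: 14.98
eef_pos: [537.7, 244.5, 92.3]
tcp_rot: [-1.565, 0.014, -1.305]
ft_force: [-0.7, 0.7, -1.4]
opening: 0.589
```

Call:
{"name": "apply_moves", "arguments": {
  "increments": [
    [[-0.1,-0.2,0],[0,0,10],0],
    [[-0.2,-0.2,0],[0,0,10],0],
    [[-0.2,-0.2,0],[0,0,10],0],
    [[-0.2,-0.1,0],[0,0,10],0],
    [[-0.3,-0.1,0],[0,0,10],0]
  ]
}}

```text
t: 15.6
eef_pos: [538.6, 250.3, 108.7]
tcp_rot: [-1.537, 0.914, -1.281]
ft_force: [0.1, 0.6, -1.7]
opening: 0.589
```

Call:
{"name": "apply_moves", "arguments": {
  "increments": [
    [[-0.3,-0.1,0],[0,0,10],0],
    [[1.9,-3.6,-0.5],[7.8,4.5,0],0],
    [[1.9,-3.7,0.2],[7.8,4.5,0],0],
    [[1.8,-3.6,0.8],[7.8,4.5,0],0],
    [[1.8,-3.4,1.4],[7.8,4.5,0],0]
  ]
}}

```text
t: 16.23
eef_pos: [563.0, 83.1, 108.2]
tcp_rot: [-1.601, 1.098, -1.98]
ft_force: [1.3, 0.1, -0.1]
opening: 0.589
```

Run:
```python
from dish import *
s=st()
m=plan(*tipA([560,40,110],-30,60,r=5.6,d=5.5))
m=plan(*tipA([573.5,-157,70],-30,60,r=5.6,d=5.5),s=m)
p=cam('side','s5.png')
cv2.imwrite('pics/c5.png',cv2.resize(p['img'][100:340,190:470,::-1],None,fx=2.5,fy=2.5))
```

```text
t 16.23 pos [563.   83.1 108.2] rot [-1.601  1.098 -1.98 ] F [ 1.3  0.1 -0.1] op 0.589 q [-0.42  0.73  2.06  1.35  1.14 -1.18]
   [[[1.94, -3.01, 1.41], [7.5, 3.2, -2.9], 0.0]]
   [[[2.91, -3.05, 2.75], [0.0, 0.0, 0.0], 0.0], [[2.91, -3.05, 2.75], [0.0, 0.0, 0.0], 0.0], [[2.91, -3.05, 2.75], [0.0, 0.0, 0.0], 0.0], [[2.91, -3.05, 2.75], [0.0, 0.0, 0.0], 0.0]]
```

View pics/c5.png

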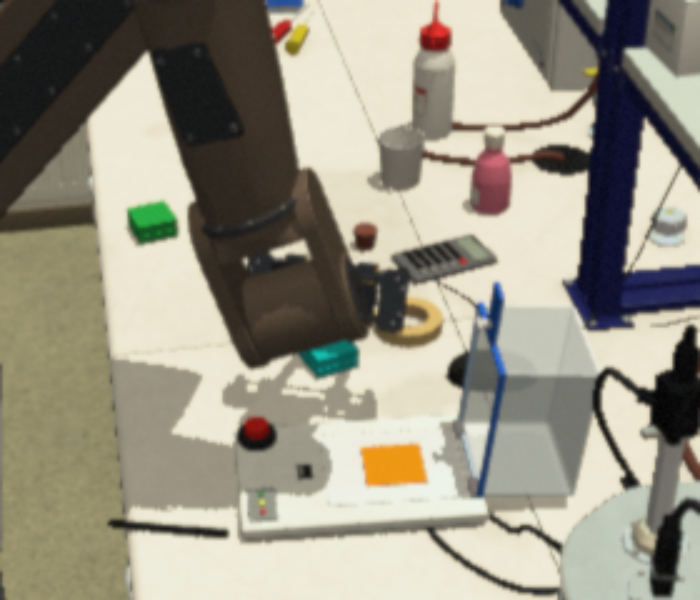

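Call:
{"name": "apply_moves", "arguments": {
  "increments": [
    [[1.9,-3.0,1.4],[7.5,3.2,-2.9],0],
    [[2.9,-3.0,2.7],[0,0,0],0],
    [[2.9,-3.0,2.7],[0,0,0],0],
    [[2.9,-3.0,2.7],[0,0,0],0],
    [[2.4,-2.6,2.2],[0,0,0],0]
  ]
}}

```text
t: 16.9
eef_pos: [569.6, -151.4, 66.3]
tcp_rot: [-1.57, 1.042, -2.109]
ft_force: [-0.0, -0.1, -0.2]
opening: 0.588
```

Run:
```python
from dish import *
s=st()
m=plan(*tipA([573.5,-157,50],-30,60,r=5.6,d=5.5))
p=cam('top','t6.png');q=cam('side','s6.png')
for P in(p,q):
  hsv=cv2.cvtColor(P['img'],cv2.COLOR_RGB2HSV); k=((hsv[:,:,0]>5)&(hsv[:,:,0]<20)&(hsv[:,:,1]>170)&(hsv[:,:,2]>120)).astype(np.uint8)
  for c in cv2.findContours(k,cv2.RETR_EXTERNAL,cv2.CHAIN_APPROX_NONE)[0]:
    if cv2.contourArea(c)>60: W=np.array([p2w(P,x,25)[:2] for x in c[:,0]],np.float32); print('mat',cv2.minAreaRect(W))
A=[cv2.resize(P['img'][c[1]-45:c[1]+45,c[0]-50:c[0]+50,::-1],None,fx=4,fy=4,interpolation=cv2.INTER_CUBIC) for P in (p,q) for c in [w2p(P,[573,-157,40])[0].astype(int)]]
cv2.imwrite('pics/c6.png',np.hstack(A))
```

```text
t 16.9 pos [ 569.6 -151.4   66.3] rot [-1.57   1.042 -2.109] F [-0.  -0.1 -0.2] op 0.588 q [-0.78  0.83  1.88  1.12  1.19 -1.11]
   [[[1.75, 1.34, 0.61], [-0.7, -0.4, 0.3], 0.0]]
```

View pics/c6.png

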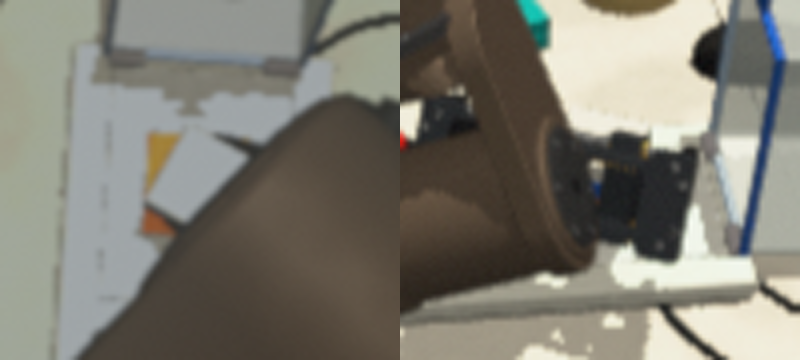

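Run:
```python
from dish import *
for n,fn in (('top','t2.png'),('side','s5.png')):
  P=cam(n); P['img']=cv2.imread('pics/'+fn)[:,:,::-1].copy()
  hsv=cv2.cvtColor(P['img'],cv2.COLOR_RGB2HSV); k=((hsv[:,:,0]>3)&(hsv[:,:,0]<22)&(hsv[:,:,1]>150)&(hsv[:,:,2]>100)).astype(np.uint8)
  for c in cv2.findContours(k,cv2.RETR_EXTERNAL,cv2.CHAIN_APPROX_NONE)[0]:
    if cv2.contourArea(c)>200: W=np.array([p2w(P,x,25)[:2] for x in c[:,0]],np.float32); print(n,'mat',cv2.minAreaRect(W))
```

```text
top mat ((574.0272216796875, -154.65985107421875), (57.87709045410156, 58.037132263183594), 85.51798248291016)
side mat ((573.338134765625, -161.44049072265625), (61.748779296875, 62.69541931152344), 85.20897674560547)
```

Call:
{"name": "apply_moves", "arguments": {
  "increments": [
    [[1.0,0.7,0.3],[-0.7,-0.4,0.3],0],
    [[0.8,0.7,0.3],[0,0,0],0],
    [[0.3,0.1,0],[0,0,0],0],
    [[0,0,0],[0,0,0],0],
    [[0,0,0],[0,0,0],0]
  ]
}}

```text
t: 17.73
eef_pos: [576.1, -146.8, 39.2]
tcp_rot: [-1.575, 1.048, -2.093]
ft_force: [0.0, -0.6, -0.8]
opening: 0.582
```

Run:
```python
from dish import *
s=st()
m=plan(*tipA([573.5,-157,40.5],-30,60,r=5.6,d=5.5),n=3)
```

```text
t 17.73 pos [ 576.1 -146.8   39.2] rot [-1.575  1.048 -2.093] F [ 0.  -0.6 -0.8] op 0.582 q [-0.77  0.88  1.86  1.13  1.19 -1.15]
   [[[0.2, -0.06, 0.09], [0.1, 0.0, -0.0], 0.0], [[0.2, -0.06, 0.09], [0.1, 0.0, -0.0], 0.0], [[0.2, -0.06, 0.09], [0.1, 0.0, -0.0], 0.0]]
```

Call:
{"name": "apply_moves", "arguments": {
  "increments": [
    [[0.2,-0.1,0.1],[0,0,0],0],
    [[0.2,-0.1,0.1],[0,0,0],0],
    [[0.1,0,0.1],[0,0,0],0],
    [[0,0,0],[0,0,0],0],
    [[0,0,0],[0,0,0],0]
  ]
}}

```text
t: 18.35
eef_pos: [576.7, -152.7, 36.2]
tcp_rot: [-1.573, 1.048, -2.092]
ft_force: [-0.7, -0.6, -0.8]
opening: 0.584
```

Call:
{"name": "apply_moves", "arguments": {
  "increments": [
    [[0.1,0.05,0],[0,0,0],0],
    [[0.1,0.05,0],[0,0,0],0],
    [[0,0,0],[0,0,0],0],
    [[0,0,0],[0,0,0],0],
    [[0,0,0],[0,0,0],0]
  ]
}}

```text
t: 18.98
eef_pos: [576.8, -152.7, 34.9]
tcp_rot: [-1.571, 1.05, -2.091]
ft_force: [-0.7, -1.2, 0.5]
opening: 0.587
```

Call:
{"name": "apply_moves", "arguments": {
  "increments": [
    [[0.05,0.03,0],[0,0,0],0],
    [[0,0,0],[0,0,0],3],
    [[0,0,0],[0,0,0],5.5],
    [[0,0,0],[0,0,0],7],
    [[0,0,0],[0,0,0],9]
  ]
}}

```text
t: 19.6
eef_pos: [576.9, -152.5, 34.7]
tcp_rot: [-1.571, 1.051, -2.09]
ft_force: [-0.8, 0.3, 0.5]
opening: 0.745
```

Call:
{"name": "apply_moves", "arguments": {
  "increments": [
    [[0,0,0],[0,0,0],9],
    [[0,0,0],[0,0,0],9],
    [[0,-1.5,0],[0,0,0],9],
    [[0,-4,0],[0,0,0],9],
    [[0,-5,0],[0,0,0],9]
  ]
}}

```text
t: 20.23
eef_pos: [529.9, -232.1, 86.8]
tcp_rot: [-1.58, 1.05, -2.094]
ft_force: [-0.6, 0.2, -0.7]
opening: 0.948
```

Run:
```python
from dish import *
s=st()
m=plan(np.array(s['eef_pos'])+[-30,150,60],tool(0,0),op=9.0)
m=plan(*tipA([492,393,15],14,-30,back=100),op=9.0,s=m)
```

```text
t 20.23 pos [ 529.9 -232.1   86.8] rot [-1.58   1.05  -2.094] F [-0.6  0.2 -0.7] op 0.948 q [-0.92  0.82  1.79  0.97  1.31 -1.06]
   [[[-1.56, 1.01, -1.43], [-2.2, -3.8, -8.4], 9.0], [[-1.79, 0.82, -1.29], [-2.2, -3.8, -8.4], 9.0], [[-1.97, 0.59, -1.13], [-2.2, -3.8, -8.4], 9.0], [[-2.11, 0.33, -0.98], [-2.2, -3.8, -8.4], 9.0], [[-2.2, 0.04, -0.83], [-2.2, -3.8, -8.4], 9.0]]
   [[[-2.23, -0.25, -0.68], [-2.2, -3.8, -8.4], 9.0], [[-2.21, -0.56, -0.55], [-2.2, -3.8, -8.4], 9.0]]
   [[[-5.76, 0.59, -0.21], [0.4, -1.5, -3.3], 9.0], [[-5.79, 0.25, -0.06], [0.4, -1.5, -3.3], 9.0], [[-5.8, -0.09, 0.09], [0.4, -1.5, -3.3], 9.0], [[-5.78, -0.42, 0.25], [0.4, -1.5, -3.3], 9.0], [[-5.73, -0.75, 0.41], [0.4, -1.5, -3.3], 9.0]]
   [[[-5.67, -1.08, 0.56], [0.4, -1.5, -3.3], 9.0], [[-5.58, -1.4, 0.72], [0.4, -1.5, -3.3], 9.0], [[-5.47, -1.71, 0.88], [0.4, -1.5, -3.3], 9.0], [[-5.34, -2.02, 1.04], [0.4, -1.5, -3.3], 9.0]]
```

Call:
{"name": "apply_moves", "arguments": {
  "increments": [
    [[-4.0,-2.4,0],[0,0,0],9],
    [[-1.6,1.0,-1.4],[-2.2,-3.8,-8.4],9],
    [[-1.8,0.8,-1.3],[-2.2,-3.8,-8.4],9],
    [[-2.0,0.6,-1.1],[-2.2,-3.8,-8.4],9],
    [[-2.1,0.3,-1.0],[-2.2,-3.8,-8.4],9]
  ]
}}

```text
t: 20.85
eef_pos: [509.5, -156.3, 172.5]
tcp_rot: [-1.498, 0.427, -1.767]
ft_force: [0.0, 0.2, -0.1]
opening: 0.946
```

Call:
{"name": "apply_moves", "arguments": {
  "increments": [
    [[-2.2,0,-0.8],[-2.2,-3.8,-8.4],9],
    [[-2.2,-0.2,-0.7],[-2.2,-3.8,-8.4],9],
    [[-2.2,-0.5,-0.5],[-2.2,-3.8,-8.4],9],
    [[-5.8,0.6,-0.2],[0.4,-1.5,-3.3],9],
    [[-5.8,0.2,0],[0.4,-1.5,-3.3],9]
  ]
}}

```text
t: 21.48
eef_pos: [495.9, 22.3, 186.4]
tcp_rot: [-1.558, -0.163, -1.529]
ft_force: [0.4, -0.2, -0.4]
opening: 0.945
```

Run:
```python
from dish import *
s=st()
p=cam('top','t7.png');q=cam('side','s7.png')
print(dishes(p))
m=plan(*tipA([492,393,15],14,-30,back=80),op=9.0)
for n,P in (('side',q),('top',p)):
    for d in nets.mark_of(P,'dish_0')[:5]: w=c2w(P,d['point']); print(n,round(d['confidence'],2),np.round(w))
A=[cv2.resize(P['img'][c[1]-50:c[1]+50,c[0]-50:c[0]+50,::-1],None,fx=4,fy=4,interpolation=cv2.INTER_CUBIC) for P in (p,q) for c in [w2p(P,[573,-157,40])[0].astype(int)]]
cv2.imwrite('pics/c7.png',np.hstack(A))
```

```text
t 21.48 pos [495.9  22.3 186.4] rot [-1.558 -0.163 -1.529] F [ 0.4 -0.2 -0.4] op 0.945 q [ 0.    0.35  1.91 -0.21  0.88  0.09]
px 158 258 area 375.0 xy [491.7 393.2] size [51.3 52.5] ang 13.6
[(158.0, 258.0000305175781, array([491.7, 393.2]), array([51.3, 52.5]), 13.6)]
   [[[-5.9, 0.62, 0.11], [0.5, -1.5, -2.9], 9.0], [[-5.92, 0.31, 0.27], [0.5, -1.5, -2.9], 9.0], [[-5.92, 0.01, 0.42], [0.5, -1.5, -2.9], 9.0], [[-5.9, -0.29, 0.58], [0.5, -1.5, -2.9], 9.0], [[-5.86, -0.59, 0.74], [0.5, -1.5, -2.9], 9.0]]
   [[[-5.8, -0.88, 0.9], [0.5, -1.5, -2.9], 9.0], [[-5.72, -1.17, 1.06], [0.5, -1.5, -2.9], 9.0]]
side 0.83 [ 572. -164.   51.]
side 0.83 [541.  70.  -2.]
side 0.77 [490. 391.  -4.]
side 0.64 [357. 418.  -2.]
top 0.87 [495. 396.   0.]
top 0.75 [358. 415.   1.]
top 0.58 [ 571. -159.   51.]
```

View pics/c7.png

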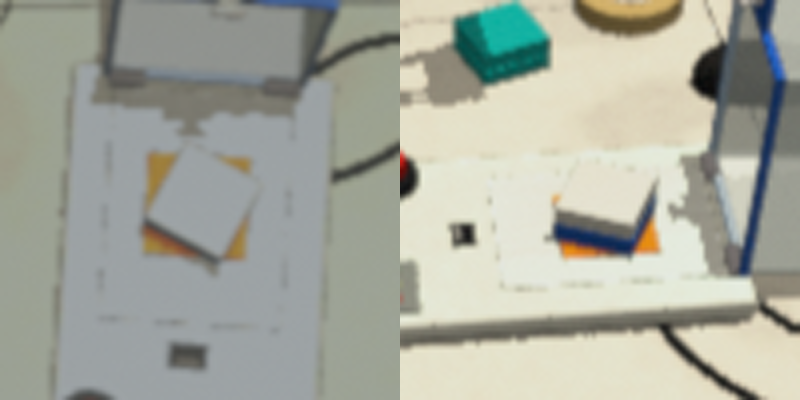

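The first dish lies inverted on the mat: white side up, and centred on it. Next is the second dish.

Call:
{"name": "apply_moves", "arguments": {
  "increments": [
    [[-5.9,0.6,0.1],[0.5,-1.5,-2.9],9],
    [[-5.9,0.3,0.3],[0.5,-1.5,-2.9],9],
    [[-5.9,0,0.4],[0.5,-1.5,-2.9],9],
    [[-5.9,-0.3,0.6],[0.5,-1.5,-2.9],9],
    [[-5.9,-0.6,0.7],[0.5,-1.5,-2.9],9]
  ]
}}

```text
t: 22.3
eef_pos: [499.2, 302.0, 110.9]
tcp_rot: [-1.545, -0.424, -1.42]
ft_force: [0.9, -0.8, 0.6]
opening: 0.946
```

Run:
```python
from dish import *
s=st(); dishes(cam('top'))
m=plan(*tipA([492,393,15],14,-30,back=80),op=9.0)
m=plan(*tipA([492,393,15],14,-30,back=30),op=9.0,s=m)
```

```text
t 22.3 pos [499.2 302.  110.9] rot [-1.545 -0.424 -1.42 ] F [ 0.9 -0.8  0.6] op 0.946 q [ 0.61  0.64  1.67 -0.45  1.05  0.72]
   [[[-4.07, -0.69, 0.15], [0.3, -1.5, -1.9], 9.0], [[-4.04, -0.82, 0.26], [0.3, -1.5, -1.9], 9.0], [[-4.0, -0.95, 0.38], [0.3, -1.5, -1.9], 9.0]]
   [[[0.0, 5.0, 0.0], [0.0, 0.0, 0.0], 9.0]]
```

Call:
{"name": "apply_moves", "arguments": {
  "increments": [
    [[-4.1,-0.7,0.1],[0.3,-1.5,-1.9],9],
    [[-4.0,-0.8,0.3],[0.3,-1.5,-1.9],9],
    [[-4.0,-0.9,0.4],[0.3,-1.5,-1.9],9],
    [[0,0,0],[0,0,0],9],
    [[0,3,0],[0,0,0],9]
  ]
}}

```text
t: 22.98
eef_pos: [495.8, 408.3, 50.2]
tcp_rot: [-1.568, -0.528, -1.34]
ft_force: [0.5, 0.6, -0.2]
opening: 0.948
```

Run:
```python
from dish import *
s=st(); dishes(cam('top'))
P=cam('side')
for d in nets.mark_of(P,'dish_0')[:5]: w=c2w(P,d['point']); print(round(d['confidence'],2),np.round(w))
m=plan(*tipA([492,393,15],14,-30,back=15),op=9.0)
m=plan(*tipA([492,393,15],14,-30),op=9.0,s=m)
```

```text
t 22.98 pos [495.8 408.3  50.2] rot [-1.568 -0.528 -1.34 ] F [ 0.5  0.6 -0.2] op 0.948 q [ 0.77  0.83  1.47 -0.49  1.17  0.81]
px 158 258 area 387.5 xy [491.6 393.3] size [52.6 53. ] ang 13.4
0.75 [491. 389.  -2.]
0.68 [ 572. -164.   52.]
0.61 [543.  70.   1.]
0.49 [361. 415.   0.]
0.15 [ 658. -165.   25.]
   [[[-0.57, 2.94, -0.57], [0.5, -0.6, 0.4], 9.0]]
   [[[0.0, 1.5, 0.0], [0.0, 0.0, 0.0], 9.0]]
```

Call:
{"name": "apply_moves", "arguments": {
  "increments": [
    [[-0.6,2.0,-0.6],[0.5,-0.6,0.4],9],
    [[0,0.9,0],[0,0,0],9],
    [[0,0.7,0],[0,0,0],9],
    [[0,0,0],[0,0,0],9],
    [[0,0,0],[0,0,0],9]
  ]
}}

```text
t: 23.75
eef_pos: [496.3, 391.3, 19.1]
tcp_rot: [-1.564, -0.52, -1.336]
ft_force: [-0.1, 0.3, 0.8]
opening: 0.947
```

Run:
```python
from dish import *
s=st()
m=plan(*tipA([492,393,15],14,-30),op=9.0)
```

```text
t 23.75 pos [496.3 391.3  19.1] rot [-1.564 -0.52  -1.336] F [-0.1  0.3  0.8] op 0.947 q [ 0.75  0.85  1.53 -0.51  1.09  0.83]
   [[[-0.37, 1.12, -0.38], [-0.1, -0.5, -0.2], 9.0]]
```

Call:
{"name": "apply_moves", "arguments": {
  "increments": [
    [[-0.4,1.1,-0.4],[-0.1,-0.5,-0.2],9],
    [[0,0,0],[0,0,0],7],
    [[0,0,0],[0,0,0],5],
    [[0,0,0],[0,0,0],3.5],
    [[0,0,0],[0,0,0],2.5]
  ]
}}

```text
t: 24.38
eef_pos: [492.6, 388.9, 7.2]
tcp_rot: [-1.571, -0.524, -1.325]
ft_force: [0.2, 0.1, 1.1]
opening: 0.585
```

Call:
{"name": "apply_moves", "arguments": {
  "increments": [
    [[0,0,0],[0,0,0],2],
    [[0,0,0],[0,0,0],1],
    [[0,0,0],[0,0,0],0],
    [[0,0,0],[0,0,0],0],
    [[0,0,0],[0,0,0],0]
  ]
}}

```text
t: 25.0
eef_pos: [492.7, 388.9, 7.2]
tcp_rot: [-1.571, -0.524, -1.325]
ft_force: [-0.4, -0.8, 0.0]
opening: 0.585
```

Run:
```python
from dish import *
s=st(); p,R=np.array(s['eef_pos']),Rw(s)
q,T=tipA([492,393,15],14,-30); print((tooldown(14).inv().apply(p-q)),(T.inv()*R).as_rotvec(degrees=True))
```

```text
t 25.0 pos [492.7 388.9   7.2] rot [-1.571 -0.524 -1.325] F [-0.4 -0.8  0. ] op 0.585 q [ 0.75  0.87  1.54 -0.52  1.07  0.84]
[-0.90567767  0.30178187 -0.33467176] [ 0.04466619 -0.06048356 -0.01075819]
```

Call:
{"name": "apply_moves", "arguments": {
  "increments": [
    [[2.5,-4.3,0],[0,0,0],0],
    [[0,-0.2,0],[0,0,10],0],
    [[-0.1,-0.2,0],[0,0,10],0],
    [[-0.1,-0.2,0],[0,0,10],0],
    [[-0.1,-0.2,0],[0,0,10],0]
  ]
}}

```text
t: 25.62
eef_pos: [491.0, 396.2, 65.9]
tcp_rot: [-1.566, 0.192, -1.321]
ft_force: [-0.6, -0.4, -1.2]
opening: 0.587
```

Call:
{"name": "apply_moves", "arguments": {
  "increments": [
    [[-0.2,-0.1,0],[0,0,10],0],
    [[-0.2,-0.1,0],[0,0,10],0],
    [[-0.2,-0.1,0],[0,0,10],0],
    [[-0.2,0,0],[0,0,10],0],
    [[-0.2,0,0],[0,0,10],0]
  ]
}}

```text
t: 26.25
eef_pos: [491.5, 402.4, 77.5]
tcp_rot: [-1.539, 1.069, -1.297]
ft_force: [-0.7, 0.0, -1.1]
opening: 0.588
```

Run:
```python
from dish import *
s=st()
a=plan(*tipA([492,393,32],14,60,r=4.1,d=7.8),op=0.0)
```

```text
t 26.25 pos [491.5 402.4  77.5] rot [-1.539  1.069 -1.297] F [-0.7  0.  -1.1] op 0.588 q [ 0.19  0.82  1.87  1.29  1.14 -1.09]
   [[[4.41, 2.26, -0.26], [-0.3, 0.8, -1.3], 0.0]]
```

Call:
{"name": "apply_moves", "arguments": {
  "increments": [
    [[2.6,1.3,-0.3],[-0.3,0.8,-1.3],0],
    [[1.8,0.9,0],[0,0,0],0],
    [[0,0,0],[0,0,0],0],
    [[0,0,0],[0,0,0],0],
    [[0,0,0],[0,0,0],0]
  ]
}}

```text
t: 26.88
eef_pos: [490.8, 397.8, 26.6]
tcp_rot: [-1.573, 1.048, -1.332]
ft_force: [0.9, -0.0, -0.1]
opening: 0.586
```

Run:
```python
from dish import *
s=st()
a=plan(*tipA([492,393,28.2],14,60,r=4.1,d=7.8),op=0.0,n=2)
```

```text
t 26.88 pos [490.8 397.8  26.6] rot [-1.573  1.048 -1.332] F [ 0.9 -0.  -0.1] op 0.586 q [ 0.18  0.9   1.87  1.31  1.11 -1.15]
   [[[0.04, 0.19, 0.0], [-0.1, -0.1, -0.0], 0.0], [[0.04, 0.19, 0.0], [-0.1, -0.1, -0.0], 0.0]]
```

Call:
{"name": "apply_moves", "arguments": {
  "increments": [
    [[0.1,0.1,0],[0,0,0],0],
    [[0.1,0.05,0],[0,0,0],0],
    [[0,0,0],[0,0,0],1.5],
    [[0,0,0],[0,0,0],4],
    [[0,0,0],[0,0,0],6]
  ]
}}

```text
t: 27.5
eef_pos: [490.9, 398.5, 25.6]
tcp_rot: [-1.568, 1.048, -1.327]
ft_force: [1.5, -0.6, -0.1]
opening: 0.619
```

Run:
```python
from dish import *
s=st(); p=np.array(s['eef_pos'])
print('centre',p-tipA([0,0,0],14,60,r=4.1,d=7.8)[0])
```

```text
t 27.5 pos [490.9 398.5  25.6] rot [-1.568  1.048 -1.327] F [ 1.5 -0.6 -0.1] op 0.619 q [ 0.19  0.9   1.87  1.32  1.11 -1.16]
centre [492.8327868  390.93982832  29.65433779]
```

Call:
{"name": "apply_moves", "arguments": {
  "increments": [
    [[0,0,0],[0,0,0],7.5],
    [[0,0,0],[0,0,0],9],
    [[0,0,0],[0,0,0],9],
    [[0,0,0],[0,0,0],9],
    [[0,-1.5,0],[0,0,0],9]
  ]
}}

```text
t: 28.12
eef_pos: [493.6, 385.9, 33.1]
tcp_rot: [-1.57, 1.048, -1.327]
ft_force: [-0.4, -0.2, 0.0]
opening: 0.948
```

Call:
{"name": "apply_moves", "arguments": {
  "increments": [
    [[0,-5.4,0],[0,0,0],9],
    [[-0.7,0.2,0],[0,0,-10],9],
    [[-0.7,0.1,0],[0,0,-10],9],
    [[-0.7,0,0],[0,0,-10],9],
    [[-0.7,-0.2,0],[0,0,-10],9]
  ]
}}

```text
t: 28.75
eef_pos: [505.1, 351.0, 81.9]
tcp_rot: [-1.568, 0.341, -1.341]
ft_force: [-0.3, -0.6, -1.0]
opening: 0.951
```

Call:
{"name": "apply_moves", "arguments": {
  "increments": [
    [[-0.7,-0.3,0],[0,0,-10],9],
    [[-0.6,-0.4,0],[0,0,-10],9],
    [[-0.5,-0.5,0],[0,0,-10],9],
    [[-0.4,-0.6,0],[0,0,-10],9],
    [[-0.3,-0.6,0],[0,0,-10],9]
  ]
}}

```text
t: 29.38
eef_pos: [503.4, 371.9, 114.5]
tcp_rot: [-1.551, -0.545, -1.36]
ft_force: [-0.1, 0.1, -0.8]
opening: 0.946
```

Run:
```python
from dish import *
s=st()
p=cam('side');t=cam('top')
for n,P in (('side',p),('top',t)):
    for d in nets.mark_of(P,'dish_0')[:5]: w=c2w(P,d['point']); print(n,round(d['confidence'],2),np.round(w))
A=[cv2.resize(P['img'][c[1]-38:c[1]+38,c[0]-50:c[0]+50,::-1],None,fx=4,fy=4,interpolation=cv2.INTER_CUBIC) for P in (p,t) for c in [w2p(P,[491,391,30])[0].astype(int)]]
cv2.imwrite('pics/c8.png',np.hstack(A))
```

```text
t 29.38 pos [503.4 371.9 114.5] rot [-1.551 -0.545 -1.36 ] F [-0.1  0.1 -0.8] op 0.946 q [ 0.73  0.73  1.5  -0.51  1.23  0.77]
side 0.94 [538.  72.   2.]
side 0.85 [ 573. -161.   53.]
side 0.75 [489. 402.  25.]
top 0.92 [490. 405.  31.]
top 0.84 [ 571. -158.   55.]
top 0.68 [545.  71.   3.]
top 0.63 [358. 414.  -1.]
top 0.33 [641. 327.   0.]
```

View pics/c8.png

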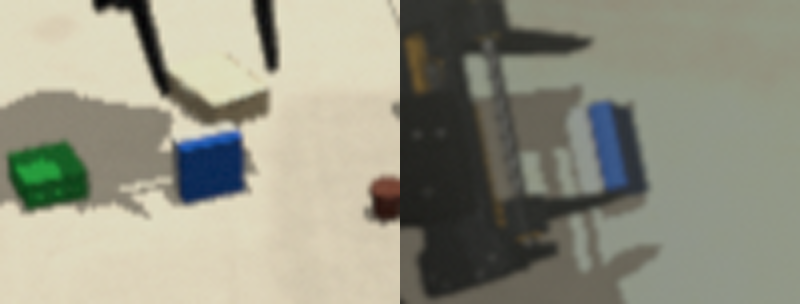

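Run:
```python
from dish import *
a=plan(*tipA([493,391,28],14,-30,back=40),op=9.0)
b=plan(*tipA([493,391,28],14,-30,back=20),s=a,op=9.0)
```

```text
[[[-2.99, 1.55, -0.3], [0.0, -0.7, 0.4], 9.0], [[-2.98, 1.57, -0.27], [0.0, -0.7, 0.4], 9.0]]
   [[[-0.0, 2.0, 0.0], [0.0, 0.0, 0.0], 9.0]]
```

Call:
{"name": "apply_moves", "arguments": {
  "increments": [
    [[-3.0,1.5,-0.3],[0,-0.7,0.4],9],
    [[-3.0,1.6,-0.3],[0,-0.7,0.4],9],
    [[0,0,0],[0,0,0],9],
    [[0,1.5,0],[0,0,0],9],
    [[0,0,0],[0,0,0],9]
  ]
}}

```text
t: 30.2
eef_pos: [494.8, 393.0, 44.5]
tcp_rot: [-1.567, -0.515, -1.337]
ft_force: [0.1, -0.1, -1.0]
opening: 0.949
```

Run:
```python
from dish import *
st();a=plan(*tipA([493,391,28],14,-30),op=9.0)
```

```text
t 30.2 pos [494.8 393.   44.5] rot [-1.567 -0.515 -1.337] F [ 0.1 -0.1 -1. ] op 0.949 q [ 0.75  0.82  1.52 -0.5   1.13  0.81]
   [[[-0.61, 2.41, -0.23], [0.1, -0.5, -0.5], 9.0]]
```

Call:
{"name": "apply_moves", "arguments": {
  "increments": [
    [[-0.6,1.2,-0.2],[0.1,-0.5,-0.5],9],
    [[0,1.2,0],[0,0,0],9],
    [[0,0,0],[0,0,0],6.5],
    [[0,0,0],[0,0,0],4.5],
    [[0,0,0],[0,0,0],3]
  ]
}}

```text
t: 30.82
eef_pos: [495.3, 385.2, 20.3]
tcp_rot: [-1.569, -0.524, -1.329]
ft_force: [0.4, 0.1, 0.0]
opening: 0.691
```

Call:
{"name": "apply_moves", "arguments": {
  "increments": [
    [[0,0,0],[0,0,0],2],
    [[0,0,0],[0,0,0],1],
    [[0,0,0],[0,0,0],0],
    [[0,0,0],[0,0,0],0],
    [[0,0,0],[0,0,0],0]
  ]
}}

```text
t: 31.45
eef_pos: [495.2, 385.6, 20.5]
tcp_rot: [-1.568, -0.523, -1.328]
ft_force: [0.5, -0.8, -1.9]
opening: 0.588
```

Run:
```python
from dish import *
s=st(); p,R=np.array(s['eef_pos']),Rw(s)
q,T=tipA([493,391,28],14,-30); print((tooldown(14).inv().apply(p-q)),(T.inv()*R).as_rotvec(degrees=True))
l=(p+[0,0,60],R)
m=tipA([493,391,110],14,60)
m=plan(*tipA([550,60,125],-29,60),s=m)
m=plan(*tipA([573,-158.5,100],-29,60),s=m)
```

```text
t 31.45 pos [495.2 385.6  20.5] rot [-1.568 -0.523 -1.328] F [ 0.5 -0.8 -1.9] op 0.588 q [ 0.75  0.85  1.54 -0.52  1.09  0.83]
[ 0.81441162 -0.03515822  0.865613  ] [0.07794873 0.09869042 0.0314962 ]
   [[[2.59, -4.99, -0.33], [6.2, 3.6, -0.0], 0.0], [[2.59, -4.99, 0.38], [6.2, 3.6, -0.0], 0.0], [[2.54, -4.91, 1.07], [6.2, 3.6, -0.0], 0.0], [[2.46, -4.75, 1.75], [6.2, 3.6, -0.0], 0.0], [[2.33, -4.53, 2.41], [6.2, 3.6, -0.0], 0.0]]
   [[[2.16, -4.23, 3.02], [6.2, 3.6, -0.0], 0.0]]
   [[[2.79, -3.58, 3.15], [0.0, 0.0, 0.0], 0.0], [[2.79, -3.58, 3.15], [0.0, 0.0, 0.0], 0.0], [[2.79, -3.58, 3.15], [0.0, 0.0, 0.0], 0.0], [[2.79, -3.58, 3.15], [0.0, 0.0, 0.0], 0.0]]
```

Call:
{"name": "apply_moves", "arguments": {
  "increments": [
    [[1.5,-2.6,0],[0,0,0],0],
    [[1.5,-2.6,0],[0,0,0],0],
    [[0,-0.3,0],[0,0,10],0],
    [[0,-0.3,0],[0,0,10],0],
    [[-0.1,-0.3,0],[0,0,10],0]
  ]
}}

```text
t: 32.08
eef_pos: [493.2, 391.8, 90.1]
tcp_rot: [-1.567, 0.013, -1.323]
ft_force: [0.4, 0.2, -1.8]
opening: 0.59
```

Call:
{"name": "apply_moves", "arguments": {
  "increments": [
    [[-0.1,-0.2,0],[0,0,10],0],
    [[-0.2,-0.2,0],[0,0,10],0],
    [[-0.2,-0.2,0],[0,0,10],0],
    [[-0.2,-0.1,0],[0,0,10],0],
    [[-0.3,-0.1,0],[0,0,10],0]
  ]
}}

```text
t: 32.7
eef_pos: [494.4, 397.8, 106.9]
tcp_rot: [-1.541, 0.911, -1.303]
ft_force: [-0.5, 0.6, -2.1]
opening: 0.589
```

Call:
{"name": "apply_moves", "arguments": {
  "increments": [
    [[-0.3,-0.1,0],[0,0,8],0],
    [[2.6,-5.0,-0.3],[6.2,3.6,0],0],
    [[2.6,-5.0,0.4],[6.2,3.6,0],0],
    [[2.5,-4.9,1.1],[6.2,3.6,0],0],
    [[2.5,-4.8,1.8],[6.2,3.6,0],0]
  ]
}}

```text
t: 33.33
eef_pos: [537.4, 171.2, 116.0]
tcp_rot: [-1.548, 1.064, -1.821]
ft_force: [0.2, -0.1, -1.2]
opening: 0.586
```

Run:
```python
from dish import *
s=st()
m=plan(*tipA([550,50,125],-29,60,r=5.8))
m=plan(*tipA([573,-158.5,105],-29,60,r=5.8),s=m)
```

```text
t 33.33 pos [537.4 171.2 116. ] rot [-1.548  1.064 -1.821] F [ 0.2 -0.1 -1.2] op 0.586 q [-0.26  0.69  2.11  1.4   1.09 -1.19]
   [[[2.46, -4.71, 2.32], [5.7, 3.6, -0.5], 0.0], [[2.33, -4.42, 2.92], [5.7, 3.6, -0.5], 0.0]]
   [[[2.57, -3.46, 3.03], [0.0, 0.0, 0.0], 0.0], [[2.57, -3.46, 3.03], [0.0, 0.0, 0.0], 0.0], [[2.57, -3.46, 3.03], [0.0, 0.0, 0.0], 0.0], [[2.57, -3.46, 3.03], [0.0, 0.0, 0.0], 0.0]]
```

Call:
{"name": "apply_moves", "arguments": {
  "increments": [
    [[2.5,-4.7,2.3],[5.7,3.6,-0.5],0],
    [[2.3,-4.4,2.9],[5.7,3.6,-0.5],0],
    [[2.6,-3.5,3.0],[0,0,0],0],
    [[2.6,-3.5,3.0],[0,0,0],0],
    [[2.6,-3.5,3.0],[0,0,0],0]
  ]
}}

```text
t: 33.95
eef_pos: [567.3, -110.9, 104.6]
tcp_rot: [-1.568, 1.045, -2.084]
ft_force: [0.6, 0.3, -1.0]
opening: 0.583
```

Run:
```python
from dish import *
s=st()
m=plan(*tipA([573,-158.5,95],-29,60,r=5.8))
m=plan(*tipA([573,-158.5,78],-29,60,r=5.8),s=m)
```

```text
t 33.95 pos [ 567.3 -110.9  104.6] rot [-1.568  1.045 -2.084] F [ 0.6  0.3 -1. ] op 0.583 q [-0.73  0.75  1.92  1.14  1.2  -1.08]
   [[[2.89, -1.91, 2.84], [-0.5, -0.2, 0.1], 0.0]]
   [[[1.47, 0.85, 0.0], [0.0, 0.0, 0.0], 0.0]]
```

Call:
{"name": "apply_moves", "arguments": {
  "increments": [
    [[2.9,-1.9,2.8],[-0.5,-0.2,0.1],0],
    [[0,0,0],[0,0,0],0],
    [[1.2,0.6,0],[0,0,0],0],
    [[0,0,0],[0,0,0],0],
    [[0,0,0],[0,0,0],0]
  ]
}}

```text
t: 34.58
eef_pos: [575.8, -155.5, 74.3]
tcp_rot: [-1.569, 1.045, -2.077]
ft_force: [0.1, -0.2, -0.4]
opening: 0.588
```

Run:
```python
from dish import *
s=st()
m=plan(*tipA([573,-158.5,72],-29,60,r=5.8))
for n in('side','top'):
    P=cam(n,n+'9.png')
    for d in nets.mark_of(P,'dish_0')[:6]: w=c2w(P,d['point']); print(n,round(d['confidence'],2),np.round(w))
```

```text
t 34.58 pos [ 575.8 -155.5   74.3] rot [-1.569  1.045 -2.077] F [ 0.1 -0.2 -0.4] op 0.588 q [-0.78  0.82  1.84  1.09  1.22 -1.08]
   [[[0.52, 0.71, -0.1], [-0.1, -0.0, 0.1], 0.0]]
side 0.73 [730.   8.  -4.]
side 0.7 [ 657. -165.   24.]
side 0.45 [358. 413.   1.]
side 0.38 [ 573. -167.   92.]
top 0.81 [355. 417.  -2.]
top 0.65 [543.  75.  -0.]
top 0.56 [ 576. -162.   99.]
top 0.47 [ 678. -165.  228.]
top 0.44 [ 574. -158.   56.]
```

Call:
{"name": "apply_moves", "arguments": {
  "increments": [
    [[0.3,0.4,0],[0,0,0],0],
    [[0.3,0.3,0],[0,0,0],0],
    [[0,0,0],[0,0,0],0],
    [[0,0,0],[0,0,0],0],
    [[0,0,0],[0,0,0],0]
  ]
}}

```text
t: 35.4
eef_pos: [577.6, -153.0, 65.3]
tcp_rot: [-1.567, 1.045, -2.076]
ft_force: [-0.5, -0.3, -1.6]
opening: 0.587
```

Run:
```python
from dish import *
s=st()
m=plan(*tipA([573,-158.5,70],-29,60,r=5.8))
```

```text
t 35.4 pos [ 577.6 -153.    65.3] rot [-1.567  1.045 -2.076] F [-0.5 -0.3 -1.6] op 0.587 q [-0.77  0.84  1.84  1.1   1.21 -1.09]
   [[[0.07, 0.1, -0.14], [-0.2, 0.0, 0.1], 0.0]]
```

Call:
{"name": "apply_moves", "arguments": {
  "increments": [
    [[0.07,0.04,-0.1],[0,0,0],0],
    [[0.07,0.04,0],[0,0,0],0],
    [[0,0,0],[0,0,0],0],
    [[0,0,0],[0,0,0],0],
    [[0,0,0],[0,0,0],0]
  ]
}}

```text
t: 36.02
eef_pos: [576.7, -152.6, 64.4]
tcp_rot: [-1.566, 1.046, -2.075]
ft_force: [-0.4, -0.8, 0.7]
opening: 0.589
```

Call:
{"name": "apply_moves", "arguments": {
  "increments": [
    [[0,0,0],[0,0,0],2],
    [[0,0,0],[0,0,0],4],
    [[0,0,0],[0,0,0],5.5],
    [[0,0,0],[0,0,0],7],
    [[0,0,0],[0,0,0],9]
  ]
}}

```text
t: 36.65
eef_pos: [576.7, -152.6, 64.3]
tcp_rot: [-1.566, 1.046, -2.075]
ft_force: [-0.9, 0.8, 0.2]
opening: 0.741
```

Call:
{"name": "apply_moves", "arguments": {
  "increments": [
    [[0,0,0],[0,0,0],9],
    [[0,0,0],[0,0,0],9],
    [[0,-1.5,0],[0,0,0],9],
    [[0,-4,0],[0,0,0],9],
    [[-3,-5,0],[0,0,0],9]
  ]
}}

```text
t: 37.28
eef_pos: [537.6, -219.7, 142.7]
tcp_rot: [-1.578, 1.047, -2.083]
ft_force: [1.0, 0.4, 0.6]
opening: 0.946
```

Run:
```python
from dish import *
s=st()
m=plan([460,-150,250],tool(0,0),op=0.0)
m=plan([460,-150,250],tool(0,0),op=0.0)
for n in('side','top'):
    P=cam(n,n+'10.png')
    for d in nets.mark_of(P,'dish_0')[:6]: w=c2w(P,d['point']); print(n,round(d['confidence'],2),np.round(w))
```

```text
t 37.27 pos [ 537.6 -219.7  142.7] rot [-1.578  1.047 -2.083] F [1.  0.4 0.6] op 0.946 q [-0.9   0.73  1.78  0.96  1.36 -0.98]
   [[[-1.49, -0.48, -1.46], [-2.1, -3.8, -8.4], 0.0], [[-1.5, -0.64, -1.38], [-2.1, -3.8, -8.4], 0.0], [[-1.48, -0.81, -1.31], [-2.1, -3.8, -8.4], 0.0], [[-1.44, -0.98, -1.25], [-2.1, -3.8, -8.4], 0.0], [[-1.36, -1.14, -1.19], [-2.1, -3.8, -8.4], 0.0]]
   [[[-1.26, -1.28, -1.15], [-2.1, -3.8, -8.4], 0.0], [[-1.14, -1.42, -1.12], [-2.1, -3.8, -8.4], 0.0]]
   [[[-1.49, -0.48, -1.46], [-2.1, -3.8, -8.4], 0.0], [[-1.5, -0.64, -1.38], [-2.1, -3.8, -8.4], 0.0], [[-1.48, -0.81, -1.31], [-2.1, -3.8, -8.4], 0.0], [[-1.44, -0.98, -1.25], [-2.1, -3.8, -8.4], 0.0], [[-1.36, -1.14, -1.19], [-2.1, -3.8, -8.4], 0.0]]
   [[[-1.26, -1.28, -1.15], [-2.1, -3.8, -8.4], 0.0], [[-1.14, -1.42, -1.12], [-2.1, -3.8, -8.4], 0.0]]
side 0.48 [541.  74.  -3.]
side 0.45 [ 574. -163.   84.]
top 0.61 [ 573. -160.   51.]
top 0.57 [ 576. -158.   85.]
top 0.55 [356. 417.  -4.]
```

```bash
cat > dome.py <<'E'
from dish import *
u=np.array([np.cos(np.radians(-4.55)),np.sin(np.radians(-4.55)),0]);Z=np.array([0,0,1.]);H=np.array([653.4,-163.3,26])
def tipD(th,pen=0,phi=0):
    R=200+15*(1.66-th)/1.66
    return H+R*(-np.cos(th)*u+np.sin(th)*Z)+(4-pen)*(np.sin(th)*u+np.cos(th)*Z)+10*u, tool(-94.5,phi)
E
python3 - <<'E'
from dome import *
print(tipD(1.66)[0],tipD(0)[0])
m=plan([550,-170,305],tool(-94.5,0))
m=plan(H+48*u+[0,0,279],tool(-94.5,0),s=m)
m=plan(H+48*u+[0,0,198],tool(-94.5,0),s=m)
E
```

```text
[ 685.10095747 -165.82275704  224.84845632] [ 449.04606044 -147.03754675   30.        ]
   [[[-1.82, -0.43, -0.15], [3.8, 6.6, -5.9], 0.0], [[-1.74, -0.63, -0.32], [3.8, 6.6, -5.9], 0.0], [[-1.62, -0.83, -0.47], [3.8, 6.6, -5.9], 0.0], [[-1.46, -1.02, -0.58], [3.8, 6.6, -5.9], 0.0], [[-1.28, -1.21, -0.67], [3.8, 6.6, -5.9], 0.0]]
   [[[-1.06, -1.37, -0.72], [3.8, 6.6, -5.9], 0.0], [[-0.83, -1.52, -0.73], [3.8, 6.6, -5.9], 0.0], [[-0.59, -1.64, -0.71], [3.8, 6.6, -5.9], 0.0], [[-0.33, -1.73, -0.65], [3.8, 6.6, -5.9], 0.0]]
   [[[-5.02, 0.0, -0.49], [0.0, 0.0, 0.0], 0.0], [[-5.02, 0.0, -0.49], [0.0, 0.0, 0.0], 0.0], [[-5.02, 0.0, -0.49], [0.0, 0.0, 0.0], 0.0]]
   [[[0.0, 4.05, -0.0], [0.0, 0.0, 0.0], 0.0], [[0.0, 4.05, -0.0], [0.0, 0.0, 0.0], 0.0]]
```

View pics/side10.png

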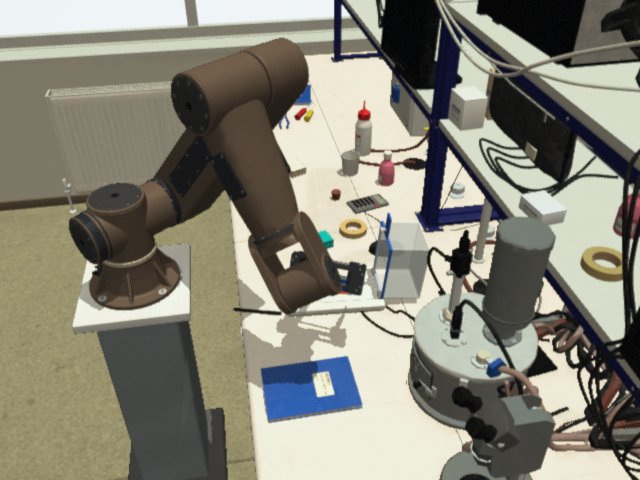

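Run:
```python
from dome import *
t=cam('top');s=cam('side')
for z in (200,300,400,500,600): 
    w=p2w(t,(380,56),z); print(z,np.round(w),np.round(w2p(s,w)[0]))
```

```text
200 [ 947. -166.  200.] [489. 219.]
300 [ 902. -157.  300.] [476. 185.]
400 [ 857. -147.  400.] [463. 150.]
500 [ 812. -138.  500.] [449. 111.]
600 [ 767. -128.  600.] [434.  69.]
```

Call:
{"name": "apply_moves", "arguments": {
  "increments": [
    [[-3.0,-1.5,0],[3.8,6.6,-5.9],0],
    [[-1.7,-0.6,-0.3],[3.8,6.6,-5.9],0],
    [[-1.6,-0.8,-0.5],[3.8,6.6,-5.9],0],
    [[-1.5,-1.0,-0.6],[3.8,6.6,-5.9],0],
    [[-1.3,-1.2,-0.7],[3.8,6.6,-5.9],0]
  ]
}}

```text
t: 38.2
eef_pos: [545.1, -191.7, 239.6]
tcp_rot: [-1.761, 0.44, -2.81]
ft_force: [0.1, -0.4, -0.2]
opening: 0.48
```

Call:
{"name": "apply_moves", "arguments": {
  "increments": [
    [[-1.1,-1.4,-0.7],[3.8,6.6,-5.9],0],
    [[-0.8,-1.5,-0.7],[3.8,6.6,-5.9],0],
    [[-0.6,-1.6,-0.7],[3.8,6.6,-5.9],0],
    [[-0.3,-1.7,-0.6],[3.8,6.6,-5.9],0],
    [[0,0,0],[0,0,0],0]
  ]
}}

```text
t: 38.83
eef_pos: [551.6, -167.2, 306.1]
tcp_rot: [-1.582, -0.024, 3.063]
ft_force: [-0.7, -0.6, -0.9]
opening: 0.01
```

Run:
```python
from dome import *
st()
m=plan(H+48*u+[0,0,279],tool(-94.5,0))
m=plan(H+48*u+[0,0,198],tool(-94.5,0),s=m)
for n in('side','top'):
    P=cam(n,n+'11.png')
    for d in nets.mark_of(P,'dish_0')[:6]: w=c2w(P,d['point']); print(n,round(d['confidence'],2),np.round(w))
    for d in nets.mark_of(P,'tab')[:1]: w=c2w(P,d['point']); print(n,'tab',round(d['confidence'],2),np.round(w))
A=[cv2.resize(cv2.imread(f'pics/{n}11.png')[c[1]-60:c[1]+60,c[0]-60:c[0]+60],None,fx=3.3,fy=3.3,interpolation=cv2.INTER_CUBIC) for n in('side','top') for c in [w2p(cam(n),[590,-157,60])[0].astype(int)]]
cv2.imwrite('pics/c11.png',np.hstack(A))
```

```text
t 38.83 pos [ 551.6 -167.2  306.1] rot [-1.582 -0.024  3.063] F [-0.7 -0.6 -0.9] op 0.01 q [-0.41  0.35  1.54  0.    1.28  1.24]
   [[[-4.97, -0.08, -0.4], [0.2, -0.0, 0.5], 0.0], [[-4.97, -0.04, -0.4], [0.2, -0.0, 0.5], 0.0], [[-4.97, 0.0, -0.39], [0.2, -0.0, 0.5], 0.0]]
   [[[0.0, 4.05, -0.0], [0.0, 0.0, 0.0], 0.0], [[0.0, 4.05, -0.0], [0.0, 0.0, 0.0], 0.0]]
side 0.93 [ 572. -164.   83.]
side 0.74 [541.  71.   1.]
side 0.63 [ 571. -162.   50.]
side 0.62 [358. 414.  -2.]
side tab 0.85 [ 677. -164.  229.]
top 0.79 [545.  70.   1.]
top 0.57 [356. 417.  -1.]
top tab 0.93 [ 676. -165.  226.]
```

View pics/c11.png

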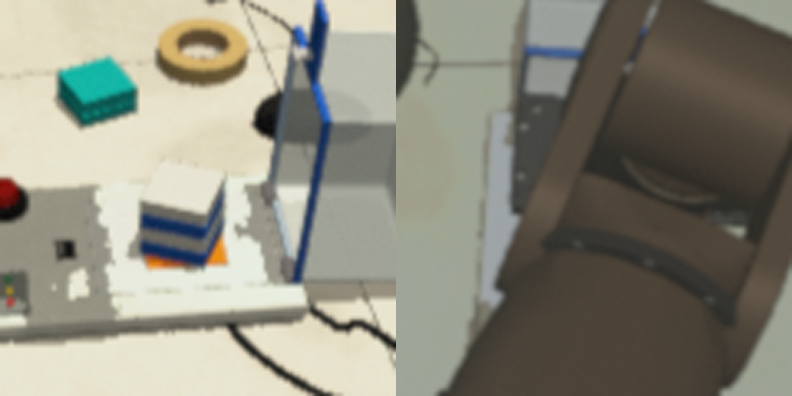

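Both dishes are stacked, inverted, with the lids shut and the dome open. Next, the tab.

Call:
{"name": "apply_moves", "arguments": {
  "increments": [
    [[-5.0,0,-0.4],[0.2,0,0.5],0],
    [[-5.0,0,-0.4],[0.2,0,0.5],0],
    [[-5.0,0,-0.4],[0.2,0,0.5],0],
    [[0,0,0],[0,0,0],0],
    [[0,0,0],[0,0,0],0]
  ]
}}

```text
t: 39.85
eef_pos: [703.0, -172.1, 303.4]
tcp_rot: [-1.573, 0.004, 3.057]
ft_force: [0.4, 0.2, -0.2]
opening: 0.0
```

Run:
```python
from dome import *
st()
m=plan(H+48*u+[0,0,199],tool(-94.5,0))
for th,pen in ((1.6,0),(1.45,4),(1.3,4),(1.15,4),(1.0,4)): m=plan(*tipD(th,pen),s=m,n=1)
```

```text
t 39.85 pos [ 703.  -172.1  303.4] rot [-1.573  0.004  3.057] F [ 0.4  0.2 -0.2] op 0.0 q [-0.33  0.58  1.16  0.    1.4   1.32]
   [[[0.12, 3.92, -0.23], [0.1, -0.2, -0.1], 0.0], [[0.12, 3.92, -0.24], [0.1, -0.2, -0.1], 0.0]]
   [[[2.81, -0.13, -0.0], [0.0, 0.0, 0.0], 0.0]]
   [[[3.42, -0.01, -0.0], [0.0, 0.0, 0.0], 0.0]]
   [[[3.0, 0.46, -0.0], [0.0, 0.0, 0.0], 0.0]]
   [[[2.92, 0.91, -0.0], [0.0, 0.0, 0.0], 0.0]]
   [[[2.77, 1.34, -0.0], [0.0, 0.0, 0.0], 0.0]]
```

Call:
{"name": "apply_moves", "arguments": {
  "increments": [
    [[0,3.9,-0.2],[0,0,0],0],
    [[0,3.9,-0.2],[0,0,0],0],
    [[1.5,0,0],[0,0,0],0],
    [[1.5,0,0],[0,0,0],0],
    [[2.0,0,0],[0,0,0],0]
  ]
}}

```text
t: 40.48
eef_pos: [648.7, -165.0, 225.3]
tcp_rot: [-1.573, 0.007, 3.055]
ft_force: [1.9, -0.8, -0.9]
opening: 0.005
```

Run:
```python
from dome import *
st(); q=cam('side','s12.png')
for d in nets.mark_of(q,'tab')[:2]: print('tab',round(d['confidence'],2),np.round(c2w(q,d['point'])))
m=None
for th,pen in ((1.4,4),(1.25,4),(1.1,4),(.95,4),(.8,4)): m=plan(*tipD(th,pen),s=m,n=1)
```

```text
t 40.48 pos [ 648.7 -165.   225.3] rot [-1.573  0.007  3.055] F [ 1.9 -0.8 -0.9] op 0.005 q [-0.35  0.54  1.43  0.    1.16  1.31]
tab 0.92 [ 635. -160.  230.]
tab 0.66 [ 323. -195.    1.]
   [[[1.93, 0.06, -0.19], [0.1, -0.5, -0.4], 0.0]]
   [[[2.98, 0.61, -0.0], [0.0, 0.0, 0.0], 0.0]]
   [[[2.88, 1.06, -0.0], [0.0, 0.0, 0.0], 0.0]]
   [[[2.71, 1.48, -0.0], [0.0, 0.0, 0.0], 0.0]]
   [[[2.47, 1.89, -0.0], [0.0, 0.0, 0.0], 0.0]]
```

Call:
{"name": "apply_moves", "arguments": {
  "increments": [
    [[1.9,0,-0.2],[0,-0.5,-0.4],0],
    [[3.0,0.6,0],[0,0,0],0],
    [[2.9,1.1,0],[0,0,0],0],
    [[2.7,1.5,0],[0,0,0],0],
    [[2.5,1.9,0],[0,0,0],0]
  ]
}}

```text
t: 41.2
eef_pos: [518.5, -154.0, 177.3]
tcp_rot: [-1.571, 0.011, 3.063]
ft_force: [1.5, -0.3, 0.4]
opening: 0.001
```

Run:
```python
from dome import *
s=st(); q=cam('side','s13.png')
for d in nets.mark_of(q,'tab')[:2]: print('tab',round(d['confidence'],2),np.round(c2w(q,d['point'])))
v=np.array(s['eef_pos'])-10*u-H; print('corner th',np.arctan2(v[2],-v@u),'R',np.linalg.norm(v))
m=None
for th,pen in ((.75,4),(.62,4),(.5,4),(.4,4),(.3,4)): m=plan(*tipD(th,pen,phi=min(10,(1-th)*15)),s=m,n=1)
```

```text
t 41.2 pos [ 518.5 -154.   177.3] rot [-1.571  0.011  3.063] F [ 1.5 -0.3  0.4] op 0.001 q [-0.41  0.41  1.82  0.    0.9   1.23]
tab 0.94 [ 510. -152.  170.]
corner th 0.8059455075690752 R 209.66251781553407
   [[[0.54, 0.82, -0.1], [0.1, -0.1, 3.4], 0.0]]
   [[[1.94, 1.9, -0.0], [0.0, 0.0, 2.0], 0.0]]
   [[[1.63, 1.92, -0.0], [-0.0, -0.0, 1.8], 0.0]]
   [[[1.23, 1.71, -0.0], [-0.0, 0.0, 1.5], 0.0]]
   [[[1.11, 1.81, -0.0], [0.0, 0.0, 1.0], 0.0]]
```

Call:
{"name": "apply_moves", "arguments": {
  "increments": [
    [[0.5,0.8,-0.1],[0,0,3.4],0],
    [[1.9,1.9,0],[0,0,2],0],
    [[1.6,1.9,0],[0,0,1.8],0],
    [[1.2,1.7,0],[0,0,1.5],0],
    [[1.1,1.8,0],[0,0,1],0]
  ]
}}

```text
t: 41.92
eef_pos: [470.5, -151.4, 93.2]
tcp_rot: [-1.568, 0.194, 3.062]
ft_force: [0.9, 0.8, 1.1]
opening: 0.007
```

Run:
```python
from dome import *
s=st(); q=cam('side','s14.png')
for d in nets.mark_of(q,'tab')[:2]: print('tab',round(d['confidence'],2),np.round(c2w(q,d['point'])))
v=np.array(s['eef_pos'])-10*u-H; print('corner th',np.arctan2(v[2],-v@u),'R',np.linalg.norm(v))
m=None
for th,pen in ((.24,4),(.17,4),(.1,4),(.05,4),(0,4)): m=plan(*tipD(th,pen,phi=10),s=m,n=1)
```

```text
t 41.92 pos [ 470.5 -151.4   93.2] rot [-1.568  0.194  3.062] F [0.9 0.8 1.1] op 0.007 q [-0.49  0.44  2.12  0.19  0.4   1.  ]
tab 0.82 [ 461. -147.   89.]
corner th 0.3346344303219747 R 204.66683714382077
   [[[1.49, 1.29, -0.23], [-0.1, -0.1, -0.9], 0.0]]
   [[[0.61, 1.36, -0.0], [0.0, 0.0, 0.0], 0.0]]
   [[[0.52, 1.41, -0.0], [0.0, 0.0, 0.0], 0.0]]
   [[[0.31, 1.03, -0.0], [0.0, 0.0, 0.0], 0.0]]
   [[[0.26, 1.04, -0.0], [0.0, 0.0, 0.0], 0.0]]
```

Call:
{"name": "apply_moves", "arguments": {
  "increments": [
    [[1.2,1.1,-0.2],[0,0,-0.5],0],
    [[0.7,1.3,0],[0,0,0],0],
    [[0.6,1.3,0],[0,0,0],0],
    [[0.3,1.0,0],[0,0,0],0],
    [[0,0,0],[0,0,0],0]
  ]
}}

```text
t: 42.65
eef_pos: [454.1, -148.7, 41.2]
tcp_rot: [-1.568, 0.186, 3.063]
ft_force: [-0.3, 1.2, -0.8]
opening: 0.003
```

Run:
```python
from dome import *
s=st()
v=np.array(s['eef_pos'])-10*u-H; print('corner th',np.arctan2(v[2],-v@u),'R',np.linalg.norm(v))
m=plan(*tipD(0,4,phi=10))
q=cam('side');
for d in nets.mark_of(q,'tab')[:2]: print('tab',round(d['confidence'],2),np.round(c2w(q,d['point'])))
```

```text
t 42.65 pos [ 454.1 -148.7   41.2] rot [-1.568  0.186  3.063] F [-0.3  1.2 -0.8] op 0.003 q [-0.5   0.53  2.2   0.29  0.25  0.88]
corner th 0.07233507647675837 R 210.3486721153175
   [[[0.79, 1.4, -0.13], [-0.2, -0.0, -0.6], 0.0]]
tab 0.85 [ 450. -149.   37.]
```

Now press down to latch.

Call:
{"name": "apply_moves", "arguments": {
  "increments": [
    [[0.4,0.6,-0.1],[0,0,0],0],
    [[0.1,0.5,0],[0,0,0],0],
    [[0.1,0.4,0],[0,0,0],0],
    [[0,0.4,0],[0,0,0],0],
    [[0,0,0],[0,0,0],0]
  ]
}}

```text
t: 43.38
eef_pos: [452.1, -147.7, 24.1]
tcp_rot: [-1.566, 0.191, 3.064]
ft_force: [-5.4, -0.2, 19.5]
opening: 0.007
```

Call:
{"name": "apply_moves", "arguments": {
  "increments": [
    [[0,-0.5,0],[0,0,0],0],
    [[0,-2,0],[0,0,0],0],
    [[0,-4,0],[0,0,0],0],
    [[0,-5,0],[0,0,0],0],
    [[0,-6,0],[0,0,0],0]
  ]
}}

```text
t: 44.0
eef_pos: [417.5, -143.8, 196.8]
tcp_rot: [-1.569, 0.184, 3.063]
ft_force: [0.7, 0.5, 1.1]
opening: 0.007
```

Call:
{"name": "apply_moves", "arguments": {
  "increments": [
    [[0,-4,3],[0,0,0],0],
    [[0,0,6],[0,0,0],0],
    [[0,0,6],[0,0,0],0],
    [[0,0,6],[0,0,0],0],
    [[0,0,0],[0,0,0],0]
  ]
}}

```text
t: 44.62
eef_pos: [393.5, -358.5, 242.5]
tcp_rot: [-1.565, 0.194, 3.067]
ft_force: [0.2, 1.5, -0.3]
opening: 0.008
```

Run:
```python
from dome import *
st()
for n in('side','top'):
    P=cam(n,n+'15.png')
    for d in nets.mark_of(P,'dish_0')[:6]: w=c2w(P,d['point']); print(n,round(d['confidence'],2),np.round(w))
    for o in ('tab','tape_roll','stopper','mouse','calculator','pen','notebook'):
        for d in nets.mark_of(P,o)[:1]: print(n,o,round(d['confidence'],2),np.round(c2w(P,d['point'])))
A=[cv2.resize(cv2.imread(f'pics/{n}15.png')[c[1]-60:c[1]+60,c[0]-60:c[0]+60],None,fx=3.3,fy=3.3,interpolation=cv2.INTER_CUBIC) for n in('side','top') for c in [w2p(cam(n),[560,-157,60])[0].astype(int)]]
cv2.imwrite('pics/c15.png',np.hstack(A))
```

```text
t 44.62 pos [ 393.5 -358.5  242.5] rot [-1.565  0.194  3.067] F [ 0.2  1.5 -0.3] op 0.008 q [-0.94  0.27  1.85  0.18  0.9   0.6 ]
side 0.81 [544.  75.   1.]
side tab 0.57 [ 446. -149.   33.]
side tape_roll 0.74 [656. 122.  -1.]
side stopper 0.51 [633. 325.  -4.]
side mouse 0.74 [734.   8.  -4.]
side calculator 0.52 [731.   6.  -5.]
side pen 0.49 [736. 263. -10.]
side notebook 0.77 [ 421. -475.    1.]
top 0.95 [547.  74.   0.]
top 0.8 [360. 416.  -2.]
top tab 0.8 [ 447. -147.   29.]
top tape_roll 0.89 [653. 129.  -2.]
top stopper 0.66 [642. 329.   0.]
top mouse 0.67 [731.   9.  -1.]
top calculator 0.78 [738. 266.  -5.]
top pen 0.74 [ 322. -194.    1.]
top notebook 0.56 [ 421. -472.   -2.]
```

View pics/c15.png

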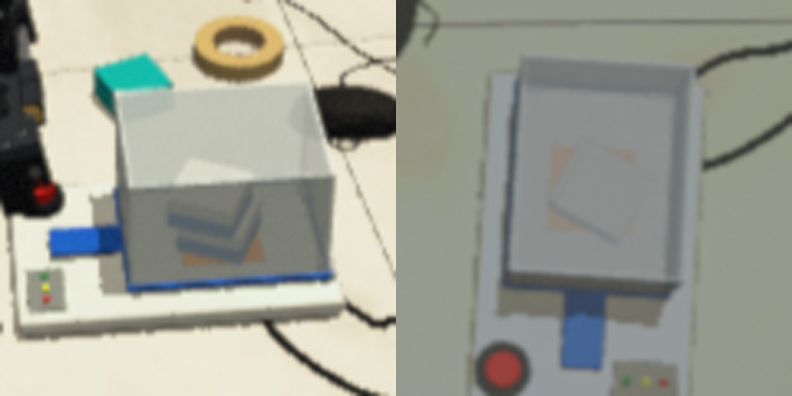

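```bash
cat > ov.py <<'E'
from dome import *
def sq(c,yaw,z):
    a=np.radians(yaw); R=np.array([[np.cos(a),-np.sin(a)],[np.sin(a),np.cos(a)]])
    return np.c_[(R@(28*np.array([[-1,-1],[1,-1],[1,1],[-1,1]]).T)).T+c,np.full(4,z)]
def draw(n,fn,out,tops,mid=(573,-157,60),k=8,w=50,h=37):
    P=cam(n); I=cv2.imread('pics/'+fn); c=w2p(P,mid)[0].astype(int); x0,y0=c[0]-w//2,c[1]-h//2
    I=cv2.resize(I[y0:y0+h,x0:x0+w],None,fx=k,fy=k,interpolation=cv2.INTER_CUBIC)
    I=cv2.normalize(I,None,0,255,cv2.NORM_MINMAX)
    J=I.copy()
    for c,yaw,z,col in tops:
        q=((w2p(P,sq(c,yaw,z))-[x0,y0]+.5)*k).astype(np.int32); cv2.polylines(J,[q],True,col,1)
    return np.hstack([I,J])
E
python3 - <<'E'
from ov import *
T=[((573,-158),-29,85,(0,255,0)),((573,-158),-29,55,(0,255,255)),((573,-158),-29,25,(0,0,255))]
a=draw('side','side15.png','',T); b=draw('top','top15.png','',T)
cv2.imwrite('pics/ov.png',np.vstack([a,b])); print(a.shape)
E
```

```text
(296, 800, 3)
```

View pics/ov.png

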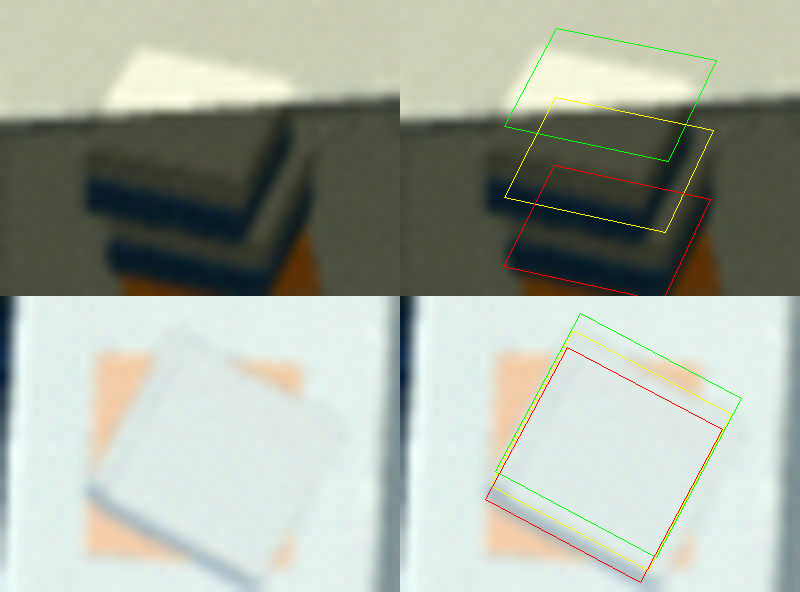

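Run:
```python
from dish import *
dishes(cam('top')); P=cam('side')
for d in nets.mark_of(P,'tab')[:1]: print('tab',np.round(c2w(P,d['point'])))
print(env.job_done()); st()
```

```text
px 497 263 area 1303.0 xy [ 471.4 -465.2] size [142.9  96.1] ang 89.5
tab [ 447. -148.   31.]
the job is handed in; nothing more can be done
None
the job is handed in; nothing more can be done
```

I handed the job in at about t = 45 s. The dome is shut, and both dishes are upside down in one pile on the orange mat, but the upper dish is off-centre.

**What I did:** I pressed the button and the dome sprang fully open. Only two blue-lidded dishes were on the bench; I left the turquoise and green look-alikes alone. I turned each dish over in two quarter turns, set it down on its narrow side in between to change grip, and always held it across the seam. After stacking them, I drew the dome down by its tab and pressed with about 20 N.

**Last checks:**
- **Dome:** it stayed shut after I let go. The tab is back where it was at the start, so I take it as latched.
- **Pile:** both dishes show white side up. I saw no gap at the lids, though this was by eye only.
- **Bystanders:** none of the six appears to have moved.
- **Robot:** it ended clear of everything.

**What disagreed:** with the dome closed, the upper dish sits about 8 mm (8.5 mm side view, 7.7 mm top view) from the mat centre, towards the robot. The limit is 14 mm. It was well aligned just before I closed the dome, so either the closing jolt or the announced knock moved it. I left it because reopening the dome seemed riskier.

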